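Fit the backstand idler to the belt grinder with its arm balanced upright

TASK

Lift the backstand idler by its black grip bar, never touching its arm or guard, draw it back out of the rack's fork and, clear of both forks, keep its top-heavy arm balanced upright for a good four seconds, the foot about level. Carry it on upright, slide the arm into the grinder's fork without a knock, lower the foot gently between the locating strips of the grinder's bed and let go. Leave the other things on the bench alone.

Things in the scene. Friction and masses are not known exactly. Their poses are not given: they have to be found in the camera images.
- idler: Backstand idler's foot, loose, 0.50 kg. Origin under the middle of its grip bar; x along the bar towards the arm, z up. Tail weight x -130 to -80 mm, 80 wide, 52 high. Front sole x 95 to 185, 110 wide, underside at z 0. The arm's pivot is at x 140, z 60 mm, axis along x: the arm leans only sideways (+y or -y). All leaves about 0.025 kg m nose-heaviness at the grip.
- grip (a point): Middle of the grip bar, 35 mm above the foot's origin, axes as the foot's. The bar is square, 34 mm wide across y (close the fingers across y, about 80 N) and tall from z -17 to +17; its black sleeve runs x -50 to +50 mm.
- idler_arm: Top-heavy arm pivoted on the foot; origin on the pivot, z up the arm, x as the foot's. Bar 24 mm wide, z -10 to 165; yellow guard 94 wide, 44 deep, z 182 to 232. Nominal 0.35 kg (within 7 %), centre of mass 170 mm up, inertia about pivot 0.0118 kg m2. Between arm and foot: centring spring 0.42 N m/rad, oil damper 0.10 N m s/rad, stops at 0.45 rad.
- idler_head (a point): Centre of the arm's idler wheel (radius 30 mm), 182 mm above the pivot; axes as the arm's. The spring is weaker than the weight (0.58 N m/rad): left alone, the arm's lean from vertical grows e-fold every 0.7 s. Rolling the foot about its x against the lean pushes the arm back through spring and damper. The head's side shift over 182 mm gives the lean.
- rack: Storage rack, fixed: blue plate 8 mm thick, square post, fork. Frame as the stored idler's but 8 mm lower: origin on the bench, x towards the post. Locating strips, tops 20 mm above the bench, stand 8 mm off both sides of the stored sole and 9 mm ahead of it.
- rack_fork (a point): Where the arm stands in the rack's fork, 183 mm above the bench, axes as the rack's: two prongs along x, 12 mm thick, 36 mm clear between them, from x -38 to +66 mm of this point. The arm leaves towards -x, the foot first raised 20 to 40 mm.
- grinder: Belt grinder, fixed: grey bed plate 8 mm thick, round column with fork; motor and contact wheel 300 mm to its left (+y). Frame as the fitted idler's but 8 mm lower: origin on the bench, x towards the fork. Locating strips, tops 20 mm above the bench, stand 8 mm off both sides of the fitted sole and 9 mm ahead of it.
- fork (a point): Where the arm belongs in the grinder's fork, 183 mm above the bench, axes as the grinder's: prongs along x, 12 mm thick, 50 mm clear between them, from x -38 to +66 mm of this point. The arm enters towards +x with the foot raised 20 to 40 mm over the bed, then the foot is lowered. In the fork the arm may lean on a prong (0.11 rad when well centred).
- seat (a point): On the grinder's bed, 8 mm above the bench: where the idler's origin belongs when fitted; axes as the grinder's, parallel to the idler's when fitted.
- spool: Bystander: spool of red wire standing on the bench, 100 mm across, 70 mm high. Origin under its centre.
- jar: Bystander: amber jar of rivets, 72 mm across, 75 mm high. Origin under its centre.
- belt_roll: Bystander: rolled abrasive belt standing as a ring, 110 mm across, 50 mm high. Origin under its centre.
- carton: Bystander: closed carton 110 x 140 x 80 mm. Origin under its centre.

How it is judged:
By the outcome, as a careful person would: the job done as asked, in the order asked, and still so for the second after the job is handed in, with the robot touching nothing.
It also fails if it takes over 64 s, if anything falls off the work surface, if the arm or the gripper's body presses on something with over 40 N, if the wrist force passes 120 N, or if a joint passes its speed limit or range.

ROBOT

A 6-joint arm with a two-finger parallel gripper is mounted at the origin on the work surface. World frame = base frame: x ahead of the robot, y to its left, z up, the work surface at z = 0. Lengths are in m, angles in degrees, forces in N, time in s.
With the tool pointing down it reaches from about 0.4 to 0.825 m from the base axis. Payload 7 kg.
Tool frame: the origin (TCP) lies midway between the tips of the shut fingers; the grasp point (between the pads) lies 19 mm behind it (r.grip_depth is the distance from the TCP to the grasp point, in m); z points along the fingers, y is the line along which they close (so a half turn about z gives the same grasp; the last joint's range is limited). The gripper opens to 88 mm and grips with 3 to 60 N. Pads are 19 mm wide; open, the fingers measure 130 mm over their backs; the gripper's body (78 mm by 193 mm) begins 47 mm behind the grasp point.
Start: joints at [-52.592, 20.546, 0.682, 0, -70.136, -16.507], TCP at [0.241, -0.631, 0.227] pointing down, gripper open.
Joint ranges: [-176.03, 176.03], [-82.01, 121.73], [-58.28, 71.71], [-173.87, 95.51], [-174.79, -0.11], [-173.66, 173.66]. Speed limits (degrees/s): [136.94, 136.94, 172.46, 180, 180, 180].

INTERFACE

Orientations are given as [roll, pitch, yaw] about the fixed x, y, z axes, in that order (R = Rz(yaw) Ry(pitch) Rx(roll)).
In Python, from plant import r, capture, close_job, search_frame, outline_of gives the robot as it stands.
- The arm moves only by the shell command python3 -m creep 'ROWS' [FORCE]. ROWS is JSON, a list of rows, each a list of 7 numbers: the finger opening in mm, from 0 to 87.6, then the shift along the world's x, y, z in units of 25 mm (1.0 is 25 mm), then the turn, a rotation vector about the world's x, y, z in degrees. In form: [[hand, x, y, z, ax, ay, az], ...]. A call has 1 to 8 rows; each row shifts and turns the commanded pose from where the row before left it; what a row does not reach is not made up. A row lasts 1/12 s, in which the tool goes at most 41.7 mm and 7.16 degrees, less where a joint would pass 70% of its speed; a pose out of reach is approached as far as the arm can. A call is refused whole if a number of a shift passes 1 or a number of a turn 7.16, either way. A call with a gripper value outside its range is refused whole. The fingers move at their own pace and stop on an object; FORCE is the grip in N (left out, the last holds). Time passes only in rows, so rows that do not move let the fingers close. It gives the time, the measured TCP pose, the force, the opening and the grip force at its end, in the units of the state.
- r.get_state(): the state, without advancing time (a new reading comes with each control period).
- capture(name): name is "scene" or "top"; returns a dict with "frame" (420x560x3 uint8, red, green, blue), "K" (3x3 intrinsics, pixels), "k1" (the pictures are not rectified: a ray, as slopes to the right and down, at radius r is drawn at 1 + k1 r^2 times it, then the intrinsics apply), "origin" and "rotation" of the camera in the world. Camera axes: x right, y down, z forward; pixel columns grow to the right and rows downward; lengths in m; the calibration is good to about 2 mm. A picture is of the moment at which its call begins. There is no depth.
- close_job(): hands the job in; it is judged then, once.
Trained networks look in a picture, given as the dict that the camera call returned (one of the last four; its "shot" number tells which), for a name from the list of things; names that differ only in an ending like _2 or _b are one class to them, and where a whole thing is asked for, a point or a joint stands for the part that bears it (a point fixed in the world has none). Each returns a list of dicts, best first, with "conf" (0 to 1); they miss things now and then, are a little off and sometimes report something else, mostly with a low value. They report only what shows in the picture. A call takes as long as a camera call.
- search_frame(picture, target): "bbox" ([left, top, right, bottom] in pixels, round what is visible of it).
- outline_of(picture, target): "region" (420x560 bool, what is visible of it) and "bbox" ([left, top, right, bottom] in pixels, round what is visible of it).
The state is a dict: "time_s": time; "joints": joint angles; "qd": joint speeds; "joint_torque": joint torques, N m; "tcp_pos": TCP position; "eef_rot": TCP orientation; "contact_force": force on the tool from outside, world axes, zero at the start; "moment": the same for the moment, N m; "gripper_width": finger opening in m; "gripper_force": force on a finger pad.
Only numpy, scipy, OpenCV 4.12 (cv2) and the standard library are available. Lean on these libraries where they do the work, as an engineer would, in place of code of your own. Each camera call takes 0.05 s, during which the arm holds its last target. There are 200 camera calls.

## Working session

There is one attempt and no reset: what is moved stays moved. The work goes in short steps, Python scripts to look and compute and a shell command to move; the robot and the scene stay as the last step left them, time stands still between calls to the robot, and variables do not carry over. Pictures are saved under pics/ and viewed, at most 10 in all, crops included, and the job is handed in when it is done.

```bash
ls; mkdir -p pics; cat > h.py <<'E'
import numpy as np,cv2
from plant import r,capture,close_job,search_frame,outline_of
def proj(c,P):
    P=np.atleast_2d(P);q=(P-np.array(c["origin"]))@np.array(c["rotation"])
    s=q[:,:2]/q[:,2:];s=s*(1+c["k1"]*(s**2).sum(1,keepdims=True))
    K=np.array(c["K"]);return s@K[:2,:2].T+K[:2,2]
def ray(c,uv):
    K=np.array(c["K"]);d=np.linalg.solve(K,[uv[0],uv[1],1])[:2];s=d.copy()
    for _ in range(30): s=d/(1+c["k1"]*(s@s))
    v=np.array(c["rotation"])@np.array([s[0],s[1],1]);return np.array(c["origin"]),v/np.linalg.norm(v)
def atz(c,uv,z):
    o,v=ray(c,uv);return o+v*(z-o[2])/v[2]
def tri(c1,u1,c2,u2):
    A=[];b=[]
    M=np.zeros((3,3));B=np.zeros(3);L=[]
    for c,u in((c1,u1),(c2,u2)):
        o,v=ray(c,u);p=np.eye(3)-np.outer(v,v);M+=p;B+=p@o;L.append((o,p))
    X=np.linalg.solve(M,B);return X,[round(float(np.linalg.norm(p@(X-o)))*1e3,1) for o,p in L]
E
python3 - <<'E'
from h import *
s=r.get_state();print(s["tcp_pos"],s["eef_rot"],s["contact_force"],s["time_s"],r.grip_depth)
for n in("scene","top"):
    c=capture(n);print(n,np.round(c["origin"],3).tolist(),np.round(c["rotation"],3).tolist(),np.array(c["K"]).tolist(),c["k1"])
    cv2.imwrite(f"pics/{n}0.png",c["frame"][:,:,::-1])
    for t in("idler","idler_arm","idler_head","grip","rack","rack_fork","grinder","fork","seat","spool","jar","belt_roll","carton"):
        try:print(t,[(round(d["conf"],2),np.round(d["bbox"]).tolist()) for d in search_frame(c,t)[:2]])
        except Exception as e:print(t,e)
print(r.get_state()["time_s"])
E
```

```text
pics
[ 0.24062633 -0.63012804  0.22562683] [ 1.79906520e+02 -8.38789671e-03 -1.59104178e+02] [ 0.5767866  -1.0898719  -1.30978616] 0.0 0.0188
scene [1.543, 0.877, 1.322] [-130.548, 0.049, 132.358] [[511.8701786329356, 0.0, 272.9194725845194], [0.0, 511.8701786329356, 220.65412471096113], [0.0, 0.0, 1.0]] -0.19516302000646496
idler [(0.81, [184.0, 165.0, 269.0, 243.0])]
idler_arm [(0.75, [184.0, 165.0, 213.0, 224.0])]
idler_head [(0.88, [186.0, 169.0, 215.0, 223.0])]
grip [(0.65, [186.0, 167.0, 267.0, 247.0]), (0.37, [165.0, 195.0, 278.0, 265.0])]
rack [(0.87, [164.0, 192.0, 282.0, 264.0])]
rack_fork [(0.77, [167.0, 194.0, 278.0, 263.0]), (0.74, [389.0, 263.0, 423.0, 293.0])]
grinder [(0.85, [256.0, 238.0, 422.0, 409.0]), (0.61, [169.0, 193.0, 286.0, 264.0])]
fork [(0.65, [388.0, 263.0, 423.0, 294.0]), (0.63, [256.0, 239.0, 422.0, 412.0])]
seat [(0.6, [258.0, 240.0, 424.0, 412.0]), (0.3, [166.0, 196.0, 281.0, 264.0])]
spool [(0.85, [386.0, 266.0, 423.0, 294.0])]
jar [(0.67, [230.0, 260.0, 253.0, 290.0])]
belt_roll [(0.6, [168.0, 185.0, 192.0, 210.0]), (0.44, [166.0, 192.0, 279.0, 263.
[... 213 characters left out ...]
[317.0, 154.0, 362.0, 255.0]), (0.4, [331.0, 155.0, 360.0, 179.0])]
idler_arm [(0.6, [332.0, 154.0, 360.0, 180.0])]
idler_head [(0.71, [330.0, 155.0, 360.0, 180.0])]
grip [(0.77, [321.0, 153.0, 360.0, 250.0])]
rack [(0.85, [306.0, 142.0, 366.0, 260.0])]
rack_fork [(0.87, [307.0, 141.0, 370.0, 265.0])]
grinder [(0.69, [92.0, 128.0, 265.0, 267.0]), (0.37, [386.0, 223.0, 419.0, 244.0])]
fork []
seat [(0.58, [91.0, 125.0, 264.0, 263.0])]
spool [(0.98, [139.0, 246.0, 174.0, 279.0])]
jar [(0.55, [261.0, 153.0, 276.0, 178.0])]
belt_roll [(0.74, [383.0, 186.0, 415.0, 212.0]), (0.62, [305.0, 140.0, 368.0, 265.0])]
carton [(0.92, [386.0, 224.0, 413.0, 249.0]), (0.44, [385.0, 183.0, 416.0, 211.0])]
1.4
```

```bash
python3 - <<'E'
s=open('h.py').read()
s=s.replace('def proj','''from scipy.spatial.transform import Rotation as Ro
_cap=capture
def capture(n):
    c=_cap(n)
    c["R"]=Ro.from_euler("xyz",c["rotation"],degrees=True).as_matrix();return c
def proj''',1).replace('np.array(c["rotation"])','c["R"]')
open('h.py','w').write(s)
import cv2
a=cv2.imread('pics/top0.png');cv2.imwrite('pics/top0c.png',cv2.resize(a[115:285,85:425],None,fx=2.35,fy=2.35,interpolation=3))
a=cv2.imread('pics/scene0.png');cv2.imwrite('pics/scene0c.png',cv2.resize(a[150:420,155:435],None,fx=2.2,fy=2.2,interpolation=3))
E
```

```text
(no output)
```

View pics/top0c.png

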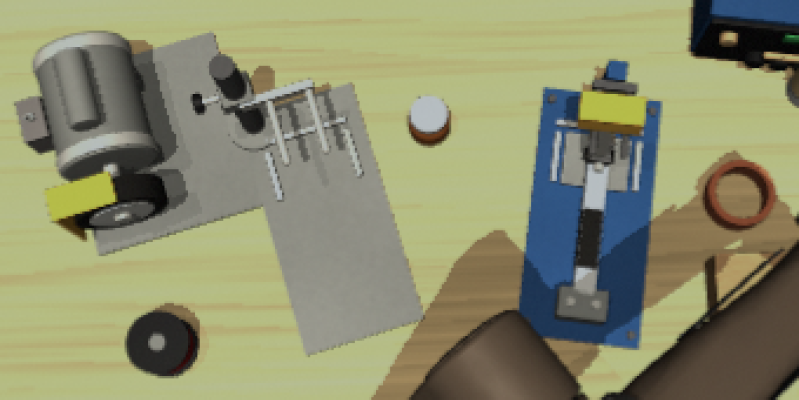

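View pics/scene0c.png

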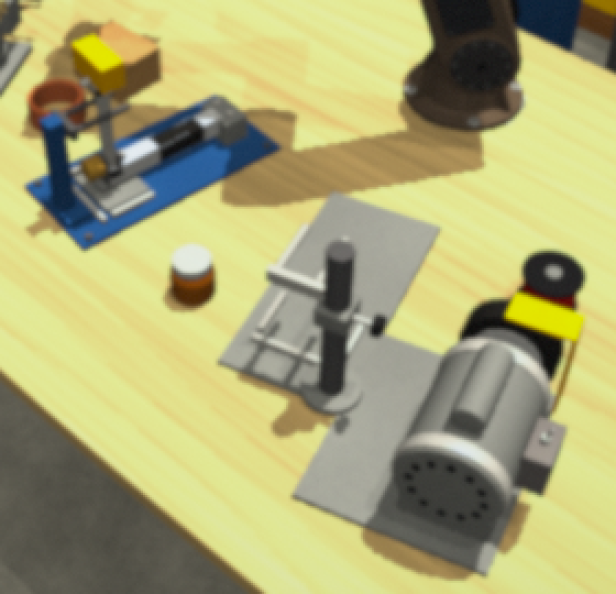

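```bash
cat > mos.py <<'E'
import cv2,numpy as np
def tile(path,x0,y0,w,h,f):
    a=cv2.imread(path)[y0:y0+h,x0:x0+w];a=cv2.resize(a,None,fx=f,fy=f,interpolation=cv2.INTER_CUBIC)
    for i in range(0,w,10):
        if (x0+i)%10==0 or 1:
            cv2.line(a,(i*f,0),(i*f,6),(0,0,255),1)
            if i%20==0: cv2.putText(a,str(x0+i),(i*f,16),0,.35,(0,0,255),1)
    for j in range(0,h,10):
        cv2.line(a,(0,j*f),(6,j*f),(0,0,255),1)
        if j%20==0: cv2.putText(a,str(y0+j),(8,j*f+4),0,.35,(0,0,255),1)
    return a
E
python3 - <<'E'
from mos import *
cv2.imwrite('pics/m1.png',np.hstack([tile('pics/top0.png',160,130,72,118,5),tile('pics/top0.png',300,140,72,118,5)]))
cv2.imwrite('pics/m2.png',np.hstack([tile('pics/scene0.png',250,230,75,118,5),tile('pics/scene0.png',165,160,80,118,5)]))
E
```

```text
(no output)
```

View pics/m1.png

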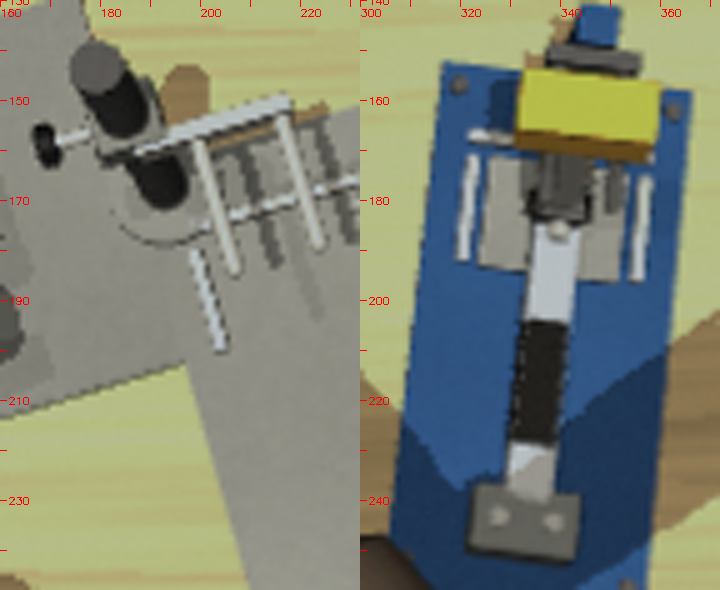

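View pics/m2.png

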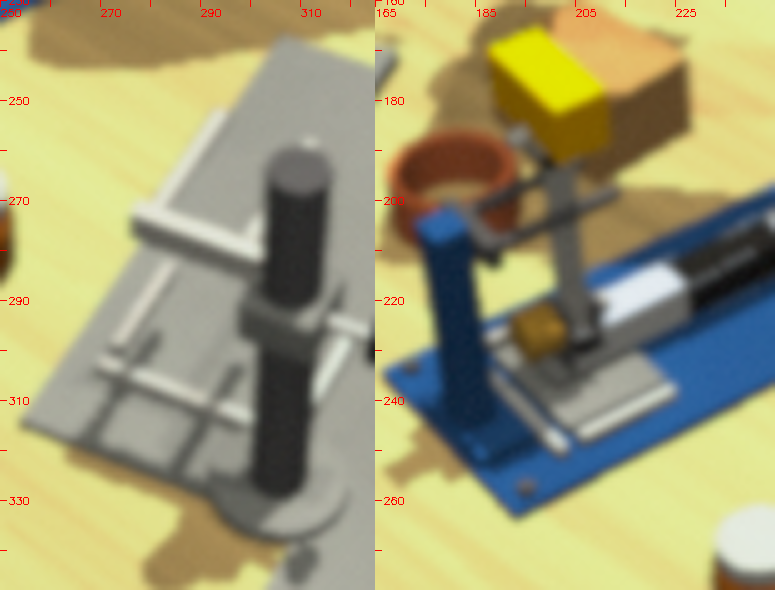

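```bash
cat > fit.py <<'E'
from h import *
from scipy.optimize import least_squares
import pickle
def tf(p,P):
    c,s=np.cos(p[2]),np.sin(p[2]);P=np.array(P,float)/1e3
    return np.stack([p[0]+c*P[:,0]-s*P[:,1],p[1]+s*P[:,0]+c*P[:,1],P[:,2]],1)
def fit(p0,obs,cams,bias=False):
    def res(p):
        o=[]
        for cn,P,uv in obs:
            q=tf(p,[P]); o.append((proj(cams[cn],q)[0]-uv))
        return np.array(o).ravel()
    s=least_squares(res,p0,loss="soft_l1");return s.x,res(s.x).reshape(-1,2)
E
python3 - <<'E'
from fit import *
cams={}
for n in("scene","top"):
    c=capture(n);cams[n]=c
pickle.dump(cams,open("cams.pkl","wb"))
T,S="top","scene"
G=[(T,(102,31,189),(207,184.2)),(T,(102,-31,189),(223.6,180)),
 (T,(198,63,20),(199,180)) if 0 else (T,(95,67,20),(204,200.2)),(T,(95,-67,20),(238.2,189.5)),
 (S,(185,-67,20),(273,299)),(S,(102,-31,189),(294.2,252.6)),(S,(197,-67,20),(269.4,302.4))]
p0=[.6,.2,.25]
p,e=fit(p0,G,cams);print("G",np.round(p,4),np.degrees(p[2]));print(np.round(e,1).tolist())
R=[(T,(185,67,20),(322.8,171.6)),(T,(95,67,20),(320.6,192)),(T,(185,-67,20),(357.6,175.6)),(T,(95,-67,20),(355.6,196)),
 (T,(-50,0,60),(334.8,228.2)),(T,(50,0,60),(337,204.2)),(S,(0,0,60),(237.3,213.2)),
 (T,(-80,40,60),(322.4,237.6)),(T,(-80,-40,60),(344,239)),(T,(-130,-40,60),(343,252.4)),(T,(-130,40,60),(321.4,250.4))]
p,e=fit([.5,-.25,-.1],R,cams);print("R",np.round(p,4),np.degrees(p[2]));print(np.round(e,1).tolist())
X,d=tri(cams[T],(335.9,216.2),cams[S],(237.3,213.2));print("sleeve top",X,d)
X,d=tri(cams[T],(345.6,161.6),cams[S],(199.7,173.8));print("guard top",X,d)
c,s=np.cos(p[2]),np.sin(p[2]);v=X[:2]-p[:2];print("guard in rack",c*v[0]+s*v[1],-s*v[0]+c*v[1])
X,d=tri(cams[T],(223.6,180),cams[S],(294.2,252.6));print("prong",X,d)
E
```

```text
G [0.5208 0.1356 0.2755] 15.786916897372645
[[-0.2, -0.1], [0.1, -1.1], [0.5, -0.5], [-0.5, -0.1], [-0.3, 0.2], [0.2, -2.0], [1.7, -0.7]]
R [ 0.5009 -0.2721 -0.1721] -9.863110883901737
[[0.2, -1.0], [-0.3, 0.7], [-0.6, -0.5], [-0.9, 1.3], [-0.4, 1.8], [0.4, -0.2], [-1.8, -4.0], [0.4, -1.2], [0.2, 0.3], [-0.2, 0.2], [-0.1, -0.7]]
sleeve top [ 0.50298069 -0.2694139   0.04421427] [5.9, 5.9]
guard top [ 0.64378055 -0.28651216  0.29699693] [1.3, 1.3]
guard in rack 0.14326783774944843 0.01031252706726397
prong [0.62662804 0.13380454 0.17962516] [1.1, 1.1]
```

```bash
cat > ov.py <<'E'
from fit import *
from mos import tile
def box(x0,x1,y0,y1,z0,z1):
    return [(x,y,z) for x in(x0,x1) for y in(y0,y1) for z in(z0,z1)]
E_=[(0,1),(0,2),(0,4),(1,3),(1,5),(2,3),(2,6),(3,7),(4,5),(4,6),(5,7),(6,7)]
GB=[box(102,206,25,37,177,189),box(102,206,-37,-25,177,189)]
ST=[box(95,185,63,71,8,20),box(95,185,-71,-63,8,20),box(194,202,-63,63,8,20)]
RB=[box(102,206,18,30,177,189),box(102,206,-30,-18,177,189)]
ID=[box(-130,-80,-40,40,8,60),box(-50,50,-17,17,26,60)]
def draw(a,c,p,B,x0,y0,f,col):
    for b in B:
        u=(proj(c,tf(p,b))+.5-[x0,y0])*f
        for i,j in E_: cv2.line(a,tuple(np.int32(u[i])),tuple(np.int32(u[j])),col,1,cv2.LINE_AA)
E
python3 - <<'E'
from ov import *
cams=pickle.load(open("cams.pkl","rb"))
G=[.5208,.1356,.2755];R=[.5009,-.2721,-.1721]
def mk(n,pth,B,p,x0,y0,w,h,f):
    a=tile(pth,x0,y0,w,h,f);draw(a,cams[n],p,B,x0,y0,f,(0,0,255));return a
cv2.imwrite('pics/o1.png',np.vstack([
 np.hstack([mk("top","pics/top0.png",GB+ST,G,185,150,66,60,6),mk("scene","pics/scene0.png",GB+ST,G,262,240,66,60,6)])[:, :792],
 np.hstack([mk("top","pics/top0.png",RB[:0]+ST+ID,R,300,165,66,95,6)[:240*0+570],mk("scene","pics/scene0.png",ST+ID,R,180,180,66,95,6)])])[:930])
a=cv2.imread('pics/o1.png');print(a.shape)
cv2.imwrite('pics/o1a.png',a[:360]);cv2.imwrite('pics/o1b.png',a[360:])
E
```

```text
(930, 792, 3)
```

View pics/o1a.png

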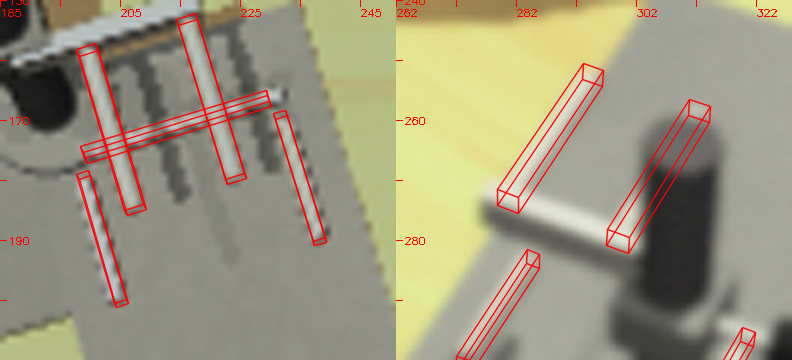

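View pics/o1b.png

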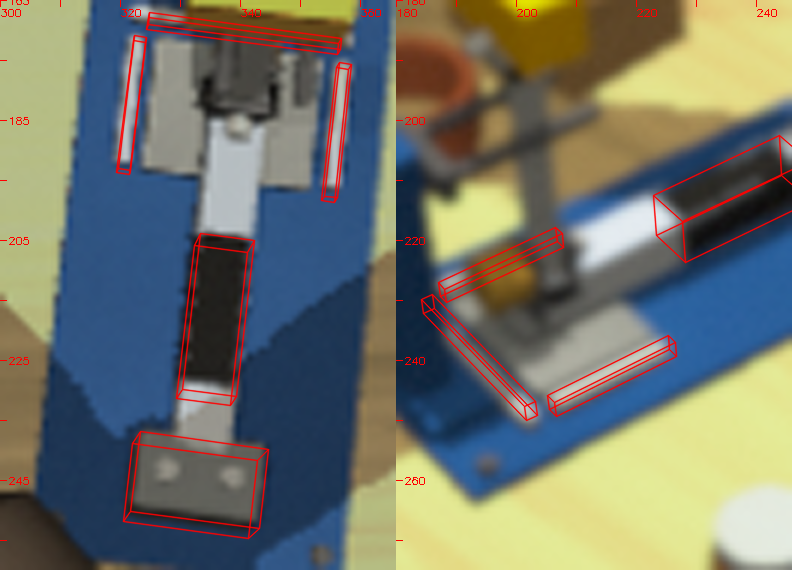

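```bash
python3 - <<'E'
from ov import *
cams=pickle.load(open("cams.pkl","rb"));c=cams["top"]
im=cv2.cvtColor(cv2.imread("pics/top0.png"),cv2.COLOR_BGR2RGB).astype(int)
R=[.5009,-.2721,-.1721]
vv,uu=np.mgrid[0:420,0:560]
def reg(m,z,nm):
    P=np.array([atz(c,(u,v),z)[:2] for u,v in zip(uu[m],vv[m])]);w,V=np.linalg.eigh(np.cov(P.T));d=V[:,1];d*=np.sign(d[0])
    print(nm,m.sum(),"centre",P.mean(0).round(4),"yaw",np.degrees(np.arctan2(d[1],d[0])).round(2));return P
mn=im.min(2);mx=im.max(2)
def win(u0,u1,v0,v1):return (uu>=u0)&(uu<u1)&(vv>=v0)&(vv<v1)
reg((mn>150)&win(319,325,171,195),.02,"lstrip");reg((mn>150)&win(353,360,174,198),.02,"rstrip")
reg((mx<75)&win(328,344,203,230),.06,"sleeve")
reg((mx<110)&(mx-mn<30)&win(328,344,203,230),.06,"sleeve2")
b=(im[:,:,2]>im[:,:,0]+30)&win(300,372,150,262)
# plate side edges
L=[];Q=[]
for v in range(165,200):
    x=np.where(b[v])[0];L.append(atz(c,(x.min()-.5,v),.008)[:2]);Q.append(atz(c,(x.max()+.5,v),.008)[:2])
for e in(L,Q):
    k=np.polyfit(*np.array(e).T,1);print("plate edge yaw",np.degrees(np.arctan(k[0])).round(2),k)
E
```

```text
lstrip 40 centre [ 0.6528 -0.2286] yaw -9.59
rstrip 37 centre [ 0.63   -0.3628] yaw -8.83
sleeve 247 centre [ 0.504  -0.2686] yaw -9.0
sleeve2 257 centre [ 0.5032 -0.2694] yaw -9.63
plate edge yaw -9.3 [-0.16377415 -0.08959947]
plate edge yaw -9.26 [-0.16310501 -0.28998986]
```

```bash
python3 -m creep '[[87.6,0.4,0.5,0,0,0,-1],[87.6,0.7,0.9,0,0,0,-2],[87.6,0.7,0.9,0,0,0,-2],[87.6,0.7,0.9,0,0,0,-2],[87.6,0.7,0.9,0,0,0,-2],[87.6,0.7,0.9,0,0,0,-2],[87.6,0.7,0.9,0,0,0,-2],[87.6,0.7,0.9,0,0,0,-2]]' 60
python3 -m creep '[[87.6,0.7,0.9,-0.2,0,0,-2],[87.6,0.7,0.9,-0.2,0,0,-2],[87.6,0.7,0.9,-0.2,0,0,-2],[87.6,0.7,0.9,-0.2,0,0,-2],[87.6,0.7,0.9,-0.2,0,0,-2],[87.6,0.7,0.9,-0.2,0,0,-2],[87.6,0.7,0.9,-0.2,0,0,-2],[87.6,0.5,0.6,-0.2,0,0,-1]]'
```

```text
time_s: 2.17
tcp_pos: [0.374, -0.4594, 0.2267]
eef_rot: [-180.0, 0.0, -174.2]
contact_force: [0.3, -0.5, 0.1]
gripper_width: 0.0878
gripper_force: 0.0
time_s: 2.83
tcp_pos: [0.5096, -0.2863, 0.1866]
eef_rot: [180.0, 0.0, 170.8]
contact_force: [-0.5, -0.4, 0.0]
gripper_width: 0.0876
gripper_force: 0.0
```

```bash
python3 -m creep '[[87.6,0.27,0.23,-0.6,0,0,0],[87.6,0.27,0.23,-0.8,0,0,0],[87.6,0,0,-1,0,0,0],[87.6,0,0,-1,0,0,0],[87.6,0,0,-1,0,0,0],[87.6,0,0,-0.9,0,0,0],[87.6,0,0,-0.7,0,0,0],[87.6,0,0,-0.5,0,0,0]]'
python3 -m creep '[[87.6,0,0,0,0,0,0]]'; python3 - <<'E'
from h import *
s=r.get_state();print(s["tcp_pos"],s["eef_rot"],s["contact_force"])
E
```

```text
time_s: 3.5
tcp_pos: [0.521, -0.2763, 0.0222]
eef_rot: [180.0, -0.1, 170.9]
contact_force: [0.1, 0.2, 0.6]
gripper_width: 0.0875
gripper_force: 0.0
time_s: 3.58
tcp_pos: [0.52, -0.2761, 0.0213]
eef_rot: [180.0, -0.3, 170.9]
contact_force: [-0.4, -0.1, -0.3]
gripper_width: 0.0876
gripper_force: 0.0
[ 0.51997599 -0.27612766  0.02128305] [179.97764499  -0.2636113  170.87827608] [-0.37215001 -0.10909203 -0.32308841]
```

```bash
python3 -m creep '[[60,0,0,0.1,0,0,0],[45,0,0,0,0,0,0],[25,0,0,0,0,0,0],[25,0,0,0,0,0,0],[25,0,0,0,0,0,0],[25,0,0,0,0,0,0]]' 60
python3 - <<'E'
from h import *
s=r.get_state();print(s["tcp_pos"],s["eef_rot"],s["contact_force"],s["moment"],s["gripper_force"])
for n in("top","scene"):
    c=capture(n);im=c["frame"].astype(int);cv2.imwrite(f"pics/{n}1.png",c["frame"][:,:,::-1])
    m=(im[:,:,0]>120)&(im[:,:,1]>120)&(im[:,:,2]<60)
    n_,l,st,ce=cv2.connectedComponentsWithStats(m.astype(np.uint8));print(n,[(st[i].tolist(),ce[i].round(1).tolist()) for i in range(1,n_) if st[i,4]>40])
    print([(d["conf"],np.round(d["bbox"]).tolist()) for d in search_frame(c,"idler_arm")])
E
```

```text
time_s: 4.08
tcp_pos: [0.5221, -0.2766, 0.0272]
eef_rot: [180.0, 0.1, 170.9]
contact_force: [-0.8, 0.6, -0.2]
gripper_width: 0.0532
gripper_force: 0.0
[ 0.52206239 -0.27661083  0.02719537] [1.79999534e+02 5.98993150e-02 1.70901354e+02] [-0.77342261  0.59058585 -0.17675309] [-0.01779567 -0.00813869 -0.0043108 ] 0.0
top []
[(0.77, [328.0, 156.0, 359.0, 172.0]), (0.2, [88.0, 127.0, 263.0, 247.0])]
scene [([260, 69, 11, 17, 92], [265.2, 78.0]), ([422, 135, 13, 19, 122], [427.6, 145.9]), ([188, 167, 24, 17, 228], [199.7, 175.0]), ([384, 282, 36, 35, 490], [402.4, 293.9])]
[(0.6, [185.0, 164.0, 212.0, 226.0]), (0.45, [254.0, 240.0, 423.0, 412.0])]
```

```bash
python3 -m creep '[[25,0,0,0,0,0,0],[25,0,0,0,0,0,0],[25,0,0,0,0,0,0],[25,0,0,0,0,0,0],[25,0,0,0,0,0,0],[25,0,0,0,0,0,0]]' 60
cat > lean.py <<'E'
from ov import *
from scipy.optimize import minimize_scalar
GX=120.;  # grip point sits 20 mm ahead of foot origin
GD=r.grip_depth
def pose(s):
    Rt=Ro.from_euler("xyz",s["eef_rot"],degrees=True).as_matrix()
    z=-Rt[:,2];y=-Rt[:,1]; y=y if y[1]>0 else -y
    x=np.cross(y,z);F=np.stack([x,y,z],1)
    g=np.array(s["tcp_pos"])-Rt[:,2]*GD
    yaw=np.arctan2(x[1],x[0]);phi=np.arctan2(y[2],z[2])
    return g,F,yaw,phi
def guard(g,F,yaw,th,gx=None,dy=0):
    piv=g+F@np.array([(gx or GX),dy,25])/1e3
    A=(Ro.from_euler("z",yaw)*Ro.from_euler("x",th)).as_matrix()
    return piv+np.array(box(-22,22,-47,47,182,232))@A.T/1e3
def ymask(c,hull):
    hsv=cv2.cvtColor(c["frame"],cv2.COLOR_RGB2HSV)
    m=((hsv[:,:,0]>=18)&(hsv[:,:,0]<=34)&(hsv[:,:,1]>165)).astype(np.uint8)
    w=np.zeros_like(m);cv2.fillConvexPoly(w,hull.astype(np.int32),1);w=cv2.dilate(w,np.ones((25,25)))
    n,l,st,ce=cv2.connectedComponentsWithStats(m*w)
    i=1+np.argmax(st[1:,4]);return st[i,4],ce[i]
def lean(c,s,th0=0,gx=None):
    g,F,yaw,phi=pose(s)
    def cen(th):
        h=cv2.convexHull(proj(c,guard(g,F,yaw,th,gx)).astype(np.float32))
        M=cv2.moments(h);return np.array([M["m10"]/M["m00"],M["m01"]/M["m00"]]),M["m00"],h[:,0]
    a,ce=ymask(c,cen(th0)[2])
    o=minimize_scalar(lambda t:((cen(t)[0]-ce)**2).sum(),bounds=(-.5,.5),method="bounded")
    return o.x,ce-cen(o.x)[0],a,cen(o.x)[1]
E
python3 - <<'E'
from lean import *
for n in("top","scene"):
    c=capture(n);s=r.get_state();t,e,a,A=lean(c,s,-.04);print(n,round(t,4),e.round(2),a,round(A))
g,F,yaw,phi=pose(s);print(g,np.degrees(yaw),np.degrees(phi),s["gripper_width"],s["gripper_force"],s["contact_force"])
E
```

```text
time_s: 4.78
tcp_pos: [0.5218, -0.2764, 0.0266]
eef_rot: [180.0, 0.0, 170.9]
contact_force: [0.1, 3.6, 2.5]
gripper_width: 0.0337
gripper_force: 60.0
top -0.1058 [-0.39  4.52] 73 481
scene -0.0419 [-0.77  0.84] 447 481
[ 0.52181577 -0.27644195  0.04541119] -9.105101680845962 0.00881992778367096 0.0337819336348822 59.98949646949768 [0.51338548 2.49573707 3.32024134]
```

```bash
python3 - <<'E'
from lean import *
for f in("pics/top0.png","pics/top1.png"):
    h=cv2.cvtColor(cv2.imread(f),cv2.COLOR_BGR2HSV)
    for v in(158,162,167,169):print(f[-8:],v,h[v,330:362:5].tolist())
E
```

```text
top0.png 158 [[107, 153, 75], [32, 156, 188], [32, 156, 188], [32, 156, 190], [32, 156, 188], [32, 157, 188], [22, 27, 103]]
top0.png 162 [[107, 135, 72], [32, 156, 188], [32, 156, 189], [32, 156, 189], [32, 156, 189], [32, 157, 187], [107, 129, 89]]
top0.png 167 [[20, 62, 116], [19, 185, 99], [19, 185, 99], [19, 182, 108], [29, 158, 173], [31, 156, 182], [106, 164, 131]]
top0.png 169 [[117, 36, 63], [19, 173, 93], [20, 181, 97], [20, 185, 99], [20, 184, 100], [19, 182, 101], [107, 161, 128]]
top1.png 158 [[106, 158, 71], [32, 157, 182], [32, 158, 182], [32, 157, 182], [32, 156, 183], [32, 157, 183], [20, 30, 101]]
top1.png 162 [[107, 133, 69], [32, 157, 182], [32, 156, 183], [32, 157, 184], [32, 157, 183], [32, 157, 183], [108, 129, 87]]
top1.png 167 [[20, 61, 113], [19, 187, 97], [19, 183, 96], [20, 184, 104], [29, 159, 168], [31, 157, 175], [107, 163, 128]]
top1.png 169 [[113, 38, 60], [19, 178, 90], [19, 183, 92], [20, 199, 64], [18, 144, 78], [18, 148, 74], [106, 161, 125]]
```

```bash
sed -i 's/>165)/>143)/' lean.py; cat > plan.py <<'E'
# python3 plan.py DONE PLANNED [options] : update the lean estimate, then suggest rolls for the planned rows
import sys,json,os
from lean import *
I,c_,k_,mg,ml=.0118,.10,.42,.584,.0595
H=1/120.;SUB=10;TAU=.02
def sim(x,yaw,rows,pid=0):
    """x=[th,om,phi,lagphi1,lagphi2,y..]; rows -> traj of (th,phi) at row ends"""
    th,om,pc,p1,p2,yc,y1,y2,vy=x;out=[]
    for w in rows:
        d=np.radians(w[4]*np.cos(yaw)+w[5]*np.sin(yaw));dy=(-w[1]*np.sin(yaw)+w[2]*np.cos(yaw))*.025+.12*np.radians(w[6])-.044*d
        yaw+=np.radians(w[6])
        for i in range(SUB):
            pc+=d/SUB;yc+=dy/SUB
            p1+=(pc-p1)*H/TAU;q=p2;p2+=(p1-p2)*H/TAU;dp=(p2-q)/H
            y1+=(yc-y1)*H/TAU;q=y2;y2+=(y1-y2)*H/TAU;v=(y2-q)/H;a=(v-vy)/H;vy=v
            al=(mg*th-k_*(th-p2)-c_*(om-dp)+ml*a)/I
            om+=al*H;th+=om*H
        out.append((th,pc))
    return [th,om,pc,p1,p2,yc,y1,y2,vy],yaw,np.array(out)
Z=[25,0,0,0,0,0,0]
def main():
    done=json.loads(sys.argv[1]) if sys.argv[1] else [];plan=json.loads(sys.argv[2])
    opt=dict(a.split("=") for a in sys.argv[3:])
    st=json.load(open("st.json")) if os.path.exists("st.json") and "reset" not in opt else None
    ms=[]
    cams={}
    for n in("scene","top"):
        c=capture(n);s=r.get_state();cams[n]=c
        try:
            t,e,a,A=lean(c,s,st["x"][0] if st else 0);ms.append((n,t,e,a,A))
        except Exception as ex: print(n,ex)
    g,F,yaw,phi=pose(s)
    print("t %.2f grip %s yaw %.2f roll %.2f pitch %.2f F %s Fg %.0f"%(s["time_s"],g.round(4),np.degrees(yaw),np.degrees(phi),np.degrees(np.arcsin(-F[2,0])),np.round(s["contact_force"],1),s["gripper_force"]))
    good=[]
    for n,t,e,a,A in ms:
        ok=np.hypot(*e)<3 and .6<a/A<1.25;print(n,"lean %.3f"%t,e.round(1),"area %.2f"%(a/A),"" if ok else "BAD")
        if ok:good.append(t)
    m=np.mean(good) if good else None
    if st is None: x=[m,0,phi,phi,phi,0,0,0,0];P=np.diag([1e-4,1e-3,1e-4]);b=0
    else:
        P=np.array(st["P"]);b=st["b"];x0=st["x"];yw=st["yaw"]
        rows=done; 
        x,_,_=sim(x0,yw,rows)
        n=len(rows)/12+.1
        # camera hold 0.1 s approximated by one still row
        x,_,_=sim(x,yaw,[Z])
        T=n;A2=np.array([[0,1],[(mg-k_)/I,-c_/I]]);from scipy.linalg import expm
        Fm=np.eye(3);Fm[:2,:2]=expm(A2*T);P=Fm@P@Fm.T+np.diag([2e-5*T,1e-3*T,0])
        if "hit" in opt: x[0]=m;x[1]=0
        elif m is not None:
            Hm=np.array([1,0,1.]);S=Hm@P@Hm+4e-5;K=P@Hm/S;inn=m-x[0]-b;print("innov %.4f"%inn)
            x[0]+=K[0]*inn;x[1]+=K[1]*inn;b+=K[2]*inn;P=P-np.outer(K,Hm@P)
        dphi=phi-x[2];x[2]+=dphi*.5;x[3]+=dphi*.5;x[4]+=dphi*.5
    if st is None:P[2,2]=1e-4
    print("EST lean %.4f rate %.3f bias %.4f roll %.3f rad"%(x[0],x[1],b,x[2]))
    json.dump(dict(x=list(map(float,x)),P=P.tolist(),b=float(b),yaw=float(yaw)),open("st.json","w"))
    N=len(plan);M=18;base=plan+[Z]*(M-N)
    ref=float(opt.get("ref",0))
    cs,sn=np.cos(yaw),np.sin(yaw)
    y0=yaw
    yws=y0+np.radians(np.cumsum([0]+[w[6] for w in base]))
    def run(d):
        rw=[list(w) for w in base]
        for i in range(M): rw[i][4]+=d[i]*np.cos(yws[i]);rw[i][5]+=d[i]*np.sin(yws[i])
        return sim(x,yaw,rw)[2],rw
    def res(d):
        o,_=run(d);return np.r_[(o[:,0]-ref)*30,o[:,1]*12,np.array(d)*.12,(o[-4:,0]-ref)*60]
    d0=np.zeros(M);r0=res(d0);J=np.stack([res(np.eye(M)[i])-r0 for i in range(M)],1)
    d=np.linalg.lstsq(J,-r0,rcond=None)[0];d=np.clip(d,-4,4)
    o,rw=run(d)
    print("roll deg/row",d[:N].round(2).tolist());print("pred lean",o[:N,0].round(3).tolist(),"roll",o[:N,1].round(3).tolist())
    for w in rw[:N]:print([round(float(v),2) for v in w])
main()
E
rm -f st.json; python3 -m creep '[[25,0,0,0.2,0,0,0],[25,0,0,0.3,0,0,0],[25,0,0,0.3,0,0,0],[25,0,0,0.3,0,0,0],[25,0,0,0.1,0,0,0],[25,0,0,0,0,0,0]]'
python3 plan.py '' '[[25,0,0,0,0,0,0],[25,0,0,0,0,0,0],[25,0,0,0,0,0,0],[25,0,0,0,0,0,0]]'
```

```text
time_s: 5.38
tcp_pos: [0.5224, -0.2768, 0.0577]
eef_rot: [-180.0, 0.1, 170.9]
contact_force: [0.9, -0.1, -7.6]
gripper_width: 0.034
gripper_force: 60.0
t 5.48 grip [ 0.5217 -0.2765  0.0754] yaw -9.11 roll 0.01 pitch -0.01 F [-0.4 -0.  -9.2] Fg 60
scene lean -0.065 [-0.8  0.9] area 1.00 
top lean -0.082 [ 0.2 -1.6] area 0.85 
EST lean -0.0734 rate 0.000 bias 0.0000 roll 0.000 rad
roll deg/row [4.0, -2.72, -1.37, -0.48]
pred lean [-0.07, -0.041, -0.04, -0.055] roll [0.07, 0.022, -0.001, -0.01]
[25.0, 0.0, 0.0, 0.0, 3.95, -0.63, 0.0]
[25.0, 0.0, 0.0, 0.0, -2.69, 0.43, 0.0]
[25.0, 0.0, 0.0, 0.0, -1.35, 0.22, 0.0]
[25.0, 0.0, 0.0, 0.0, -0.48, 0.08, 0.0]
```

```bash
sed -i 's/np.array(d)\*.12/np.array(d)*.4/; s/d=np.linalg.lstsq(J,-r0,rcond=None)\[0\];d=np.clip(d,-4,4)/from scipy.optimize import lsq_linear;d=lsq_linear(J,-r0,(-2,2)).x/' plan.py
rm st.json
python3 plan.py '' '[[25,0,0,0,0,0,0],[25,0,0,0,0,0,0],[25,0,0,0,0,0,0],[25,0,0,0,0,0,0]]'
python3 - <<'E'
from lean import *
from scipy.optimize import minimize
for gx in(116,120,124,128):
    for n in("scene","top"):
        c=capture(n);s=r.get_state();t,e,a,A=lean(c,s,-.07,gx);print(gx,n,round(t,3),e.round(2))
E
```

```text
t 5.58 grip [ 0.5215 -0.2765  0.075 ] yaw -9.11 roll 0.01 pitch 0.03 F [-0.1 -0.6 -9.2] Fg 60
scene lean -0.064 [-0.9  1. ] area 0.99 
top lean -0.081 [ 0.1 -1.6] area 0.85 
EST lean -0.0729 rate 0.000 bias 0.0000 roll 0.000 rad
roll deg/row [2.0, 1.69, -0.51, -0.9]
pred lean [-0.073, -0.057, -0.029, -0.011] roll [0.035, 0.065, 0.056, 0.04]
[25.0, 0.0, 0.0, 0.0, 1.97, -0.32, 0.0]
[25.0, 0.0, 0.0, 0.0, 1.67, -0.27, 0.0]
[25.0, 0.0, 0.0, 0.0, -0.5, 0.08, 0.0]
[25.0, 0.0, 0.0, 0.0, -0.89, 0.14, 0.0]
116 scene -0.055 [-1.54  1.68]
116 top -0.081 [ 0.26 -2.74]
120 scene -0.063 [-0.95  1.02]
120 top -0.081 [ 0.15 -1.57]
124 scene -0.074 [-0.27  0.28]
124 top -0.082 [ 0.04 -0.46]
128 scene -0.084 [ 0.44 -0.46]
128 top -0.083 [-0.06  0.66]
```

```bash
sed -i 's/^GX=120./GX=125.5/' lean.py; rm st.json
python3 plan.py '' '[[25,0,0,0,0,0,0]]' | head -4
python3 -m creep '[[25,0,0,0,2,-0.3,0],[25,0,0,0,1.7,-0.3,0],[25,0,0,0,-0.4,0.1,0]]'
python3 plan.py '[[25,0,0,0,2,-0.3,0],[25,0,0,0,1.7,-0.3,0],[25,0,0,0,-0.4,0.1,0]]' '[[25,0,0,0,0,0,0],[25,0,0,0,0,0,0],[25,0,0,0,0,0,0]]'
```

```text
t 6.08 grip [ 0.5218 -0.2766  0.0753] yaw -9.10 roll 0.00 pitch 0.01 F [-0.2 -0.9 -7.7] Fg 60
scene lean -0.080 [-0.  0.] area 0.98 
top lean -0.083 [-0.  0.] area 0.85 
EST lean -0.0812 rate 0.000 bias 0.0000 roll 0.000 rad
time_s: 6.33
tcp_pos: [0.5222, -0.2773, 0.0567]
eef_rot: [176.6, 0.0, 170.8]
contact_force: [0.1, -0.8, -7.8]
gripper_width: 0.034
gripper_force: 59.9
t 6.43 grip [ 0.5217 -0.278   0.0753] yaw -9.15 roll 3.28 pitch 0.02 F [ 0.2  1.3 -7.1] Fg 60
scene lean -0.021 [ 0.1 -0.1] area 0.96 
top lean 0.005 [-0.   0.2] area 0.87 
innov 0.0110
EST lean -0.0122 rate 0.232 bias 0.0029 roll 0.058 rad
roll deg/row [-1.71, -0.75, -0.3]
pred lean [0.004, 0.006, 0.003] roll [0.028, 0.015, 0.01]
[25.0, 0.0, 0.0, 0.0, -1.69, 0.27, 0.0]
[25.0, 0.0, 0.0, 0.0, -0.74, 0.12, 0.0]
[25.0, 0.0, 0.0, 0.0, -0.3, 0.05, 0.0]
```

```bash
python3 - <<'E'
s=open('plan.py').read()
s=s.replace("for i in range(SUB):\n            pc+=d/SUB;yc+=dy/SUB","S=int(w[7]) if len(w)>7 else SUB\n        for i in range(S):\n            pc+=d/S;yc+=dy/S")
s=s.replace("        # camera hold 0.1 s approximated by one still row\n        x,_,_=sim(x,yaw,[Z])","        x,_,_=sim(x,yaw,[Z+[3]])")
s=s.replace("        dphi=phi-x[2]","        x,_,_=sim(x,yaw,[Z+[9]])\n        dphi=phi-x[2]")
open('plan.py','w').write(s)
E
python3 -m creep '[[25,0,0,0,-1.9,0.3,0],[25,0,0,0,-1,0.2,0],[25,0,0,0,-0.4,0.1,0]]'
python3 plan.py '[[25,0,0,0,-1.9,0.3,0],[25,0,0,0,-1,0.2,0],[25,0,0,0,-0.4,0.1,0]]' '[[25,0,0,0,0,0,0],[25,0,0,0,0,0,0],[25,0,0,0,0,0,0]]'
```

```text
time_s: 6.68
tcp_pos: [0.5215, -0.276, 0.0564]
eef_rot: [-179.9, -0.1, 171.0]
contact_force: [-0.6, 0.1, -8.9]
gripper_width: 0.0338
gripper_force: 59.9
t 6.78 grip [ 0.5217 -0.2759  0.0753] yaw -9.02 roll -0.03 pitch 0.13 F [ 0.5  0.6 -7.2] Fg 60
scene lean -0.010 [ 0. -0.] area 0.95 
top lean -0.015 [ 0.  -0.2] area 0.82 
innov -0.0081
EST lean -0.0222 rate -0.083 bias 0.0044 roll -0.001 rad
roll deg/row [1.43, 0.03, -0.35]
pred lean [-0.026, -0.016, -0.007] roll [0.024, 0.025, 0.019]
[25.0, 0.0, 0.0, 0.0, 1.41, -0.22, 0.0]
[25.0, 0.0, 0.0, 0.0, 0.03, -0.01, 0.0]
[25.0, 0.0, 0.0, 0.0, -0.34, 0.05, 0.0]
```

```bash
python3 -m creep '[[25,-0.2,0.03,0,1.4,-0.2,0],[25,-0.4,0.06,0,0,0,0],[25,-0.5,0.08,0,-0.3,0.1,0],[25,-0.5,0.08,0,-0.2,0,0]]'
python3 plan.py '[[25,-0.2,0.03,0,1.4,-0.2,0],[25,-0.4,0.06,0,0,0,0],[25,-0.5,0.08,0,-0.3,0.1,0],[25,-0.5,0.08,0,-0.2,0,0]]' '[[25,-0.5,0.08,0,0,0,0],[25,-0.5,0.08,0,0,0,0],[25,-0.5,0.08,0,0,0,0],[25,-0.5,0.08,0,0,0,0]]'
```

```text
time_s: 7.12
tcp_pos: [0.4809, -0.2705, 0.0565]
eef_rot: [179.1, -0.1, 170.9]
contact_force: [-0.9, 0.1, -8.9]
gripper_width: 0.0337
gripper_force: 59.9
t 7.22 grip [ 0.4788 -0.2701  0.0752] yaw -9.17 roll 0.91 pitch 0.27 F [-0.3  0.4 -8.6] Fg 60
scene lean 0.022 [-0.9  1.2] area 0.96 
top lean 0.012 [-0.1  0.8] area 0.89 
innov 0.0147
EST lean 0.0197 rate 0.072 bias -0.0001 roll 0.015 rad
roll deg/row [-1.6, -0.2, 0.21, 0.23]
pred lean [0.024, 0.015, 0.006, 0.002] roll [-0.012, -0.016, -0.012, -0.008]
[25.0, -0.5, 0.08, 0.0, -1.58, 0.26, 0.0]
[25.0, -0.5, 0.08, 0.0, -0.2, 0.03, 0.0]
[25.0, -0.5, 0.08, 0.0, 0.21, -0.03, 0.0]
[25.0, -0.5, 0.08, 0.0, 0.23, -0.04, 0.0]
```

```bash
python3 -m creep '[[25,-0.5,0.08,0,-1.6,0.3,0],[25,-0.5,0.08,0,-0.2,0,0],[25,-0.5,0.08,0,0.2,0,0],[25,-0.5,0.08,0,0.2,0,0]]'
python3 plan.py '[[25,-0.5,0.08,0,-1.6,0.3,0],[25,-0.5,0.08,0,-0.2,0,0],[25,-0.5,0.08,0,0.2,0,0],[25,-0.5,0.08,0,0.2,0,0]]' '[[25,-0.5,0.08,0,0,0,0],[25,-0.4,0.06,0,0,0,0],[25,-0.2,0.03,0,0,0,0],[25,0,0,0,0,0,0]]'
```

```text
time_s: 7.55
tcp_pos: [0.4309, -0.262, 0.0567]
eef_rot: [-179.5, -0.2, 170.9]
contact_force: [-0.4, 0.7, -9.0]
gripper_width: 0.0338
gripper_force: 59.9
t 7.65 grip [ 0.4292 -0.2618  0.0754] yaw -9.17 roll -0.48 pitch 0.30 F [-0.7 -1.1 -8.9] Fg 60
scene lean 0.039 [-1.   1.4] area 0.92 
top lean 0.015 [-0.1  0.9] area 0.91 
innov 0.0270
EST lean 0.0306 rate 0.013 bias -0.0070 roll -0.009 rad
roll deg/row [-1.31, 0.1, 0.44, 0.39]
pred lean [0.029, 0.017, 0.007, 0.002] roll [-0.032, -0.03, -0.022, -0.016]
[25.0, -0.5, 0.08, 0.0, -1.29, 0.21, 0.0]
[25.0, -0.4, 0.06, 0.0, 0.1, -0.02, 0.0]
[25.0, -0.2, 0.03, 0.0, 0.43, -0.07, 0.0]
[25.0, 0.0, 0.0, 0.0, 0.39, -0.06, 0.0]
```

```bash
sed -i 's/c=capture(n);s=r.get_state();cams\[n\]=c/s=r.get_state();c=capture(n);cams[n]=c/; s/    g,F,yaw,phi=pose(s)\n    print/    s=r.get_state();g,F,yaw,phi=pose(s)\n    print/' plan.py
python3 -m creep '[[25,-0.5,0.08,0,-1.5,0.2,0],[25,-0.3,0.05,0,0,0,0],[25,-0.1,0,0,0.4,-0.1,0],[25,0,0,0,0.4,0,0]]'
python3 plan.py '[[25,-0.5,0.08,0,-1.5,0.2,0],[25,-0.3,0.05,0,0,0,0],[25,-0.1,0,0,0.4,-0.1,0],[25,0,0,0,0.4,0,0]]' '[[25,0,0,0,0,0,0],[25,0,0,0,0,0,0],[25,0,0,0,0,0,0],[25,0,0,0,0,0,0]]'
```

```text
time_s: 7.98
tcp_pos: [0.4086, -0.2588, 0.0567]
eef_rot: [-178.8, -0.2, 170.9]
contact_force: [0.7, -0.4, -9.0]
gripper_width: 0.0338
gripper_force: 59.9
t 8.03 grip [ 0.4099 -0.2588  0.0757] yaw -9.09 roll -1.15 pitch 0.16 F [ 0.9 -0.8 -8. ] Fg 60
scene lean -0.022 [-0.2  0.2] area 0.88 
top lean -0.027 [-0.   0.4] area 0.90 
innov -0.0083
EST lean -0.0230 rate -0.087 bias -0.0054 roll -0.021 rad
roll deg/row [1.95, 0.27, -0.23, -0.27]
pred lean [-0.028, -0.018, -0.008, -0.002] roll [0.013, 0.018, 0.014, 0.009]
[25.0, 0.0, 0.0, 0.0, 1.93, -0.31, 0.0]
[25.0, 0.0, 0.0, 0.0, 0.26, -0.04, 0.0]
[25.0, 0.0, 0.0, 0.0, -0.23, 0.04, 0.0]
[25.0, 0.0, 0.0, 0.0, -0.26, 0.04, 0.0]
```

```bash
python3 -m creep '[[25,0,0,0,1.9,-0.3,0],[25,0,0,0,0.3,0,0],[25,0,0,0,-0.2,0,0],[25,0,0,0,-0.3,0,0]]'
python3 plan.py '[[25,0,0,0,1.9,-0.3,0],[25,0,0,0,0.3,0,0],[25,0,0,0,-0.2,0,0],[25,0,0,0,-0.3,0,0]]' '[[25,0,0,0,0,0,0],[25,0,0,0,0,0,0],[25,0,0,0,0,0,0],[25,0,0,0,0,0,0],[25,0,0,0,0,0,0]]'
```

```text
time_s: 8.42
tcp_pos: [0.4097, -0.2596, 0.0565]
eef_rot: [179.6, -0.2, 170.8]
contact_force: [0.3, 0.5, -8.7]
gripper_width: 0.0335
gripper_force: 59.9
t 8.47 grip [ 0.4094 -0.2595  0.0752] yaw -9.14 roll 0.40 pitch 0.18 F [ 0.1  0.6 -8.8] Fg 60
scene lean -0.009 [-0.2  0.2] area 0.87 
top lean -0.009 [-0.   0.2] area 0.90 
innov -0.0023
EST lean -0.0019 rate 0.024 bias -0.0050 roll 0.008 rad
roll deg/row [-0.2, -0.1, -0.05, -0.03, -0.02]
pred lean [0.0, 0.0, 0.0, 0.0, -0.0] roll [0.005, 0.003, 0.002, 0.001, 0.001]
[25.0, 0.0, 0.0, 0.0, -0.2, 0.03, 0.0]
[25.0, 0.0, 0.0, 0.0, -0.1, 0.02, 0.0]
[25.0, 0.0, 0.0, 0.0, -0.05, 0.01, 0.0]
[25.0, 0.0, 0.0, 0.0, -0.03, 0.0, 0.0]
[25.0, 0.0, 0.0, 0.0, -0.02, 0.0, 0.0]
```

```bash
python3 -m creep '[[25,0,0,0,-0.2,0,0],[25,0,0,0,-0.1,0,0],[25,0,0,0,0,0,0],[25,0,0,0,0,0,0],[25,0,0,0,0,0,0]]'
python3 plan.py '[[25,0,0,0,-0.2,0,0],[25,0,0,0,-0.1,0,0],[25,0,0,0,0,0,0],[25,0,0,0,0,0,0],[25,0,0,0,0,0,0]]' '[[25,0,0,0,0,0,0],[25,0,0,0,0,0,0],[25,0,0,0,0,0,0],[25,0,0,0,0,0,0],[25,0,0,0,0,0,0],[25,0,0,0,0,0,0]]'
```

```text
time_s: 8.93
tcp_pos: [0.4093, -0.259, 0.0566]
eef_rot: [179.8, -0.1, 170.9]
contact_force: [-0.3, 0.2, -7.9]
gripper_width: 0.0337
gripper_force: 59.9
t 8.98 grip [ 0.4094 -0.2591  0.0754] yaw -9.09 roll 0.18 pitch 0.12 F [ 0.3  0.9 -8.2] Fg 60
scene lean -0.001 [-0.2  0.2] area 0.87 
top lean -0.002 [-0.   0.4] area 0.89 
innov 0.0017
EST lean 0.0049 rate 0.017 bias -0.0052 roll 0.003 rad
roll deg/row [-0.38, -0.04, 0.06, 0.06, 0.04, 0.03]
pred lean [0.006, 0.004, 0.002, 0.0, 0.0, -0.0] roll [-0.004, -0.004, -0.003, -0.002, -0.001, -0.001]
[25.0, 0.0, 0.0, 0.0, -0.38, 0.06, 0.0]
[25.0, 0.0, 0.0, 0.0, -0.04, 0.01, 0.0]
[25.0, 0.0, 0.0, 0.0, 0.06, -0.01, 0.0]
[25.0, 0.0, 0.0, 0.0, 0.06, -0.01, 0.0]
[25.0, 0.0, 0.0, 0.0, 0.04, -0.01, 0.0]
[25.0, 0.0, 0.0, 0.0, 0.03, -0.0, 0.0]
```

```bash
python3 -m creep '[[25,0,0,0,-0.4,0.1,0],[25,0,0,0,0,0,0],[25,0,0,0,0.1,0,0],[25,0,0,0,0,0,0],[25,0,0,0,0,0,0],[25,0,0,0,0,0,0]]'
python3 plan.py '[[25,0,0,0,-0.4,0.1,0],[25,0,0,0,0,0,0],[25,0,0,0,0.1,0,0],[25,0,0,0,0,0,0],[25,0,0,0,0,0,0],[25,0,0,0,0,0,0]]' '[[25,0,0,0,0,0,0],[25,0,0,0,0,0,0],[25,0,0,0,0,0,0],[25,0,0,0,0,0,0],[25,0,0,0,0,0,0],[25,0,0,0,0,0,0]]'
```

```text
time_s: 9.53
tcp_pos: [0.4093, -0.2591, 0.0566]
eef_rot: [-179.9, -0.2, 170.9]
contact_force: [0.5, -0.2, -8.0]
gripper_width: 0.0338
gripper_force: 59.9
t 9.58 grip [ 0.4094 -0.2591  0.0754] yaw -9.11 roll -0.13 pitch 0.18 F [ 0.5  0.7 -8.6] Fg 60
scene lean 0.005 [-0.2  0.3] area 0.87 
top lean 0.001 [-0.   0.3] area 0.90 
innov 0.0088
EST lean 0.0080 rate 0.003 bias -0.0060 roll -0.002 rad
roll deg/row [-0.34, 0.03, 0.12, 0.1, 0.07, 0.05]
pred lean [0.008, 0.005, 0.002, 0.001, 0.0, 0.0] roll [-0.008, -0.008, -0.006, -0.004, -0.003, -0.002]
[25.0, 0.0, 0.0, 0.0, -0.34, 0.05, 0.0]
[25.0, 0.0, 0.0, 0.0, 0.03, -0.0, 0.0]
[25.0, 0.0, 0.0, 0.0, 0.11, -0.02, 0.0]
[25.0, 0.0, 0.0, 0.0, 0.1, -0.02, 0.0]
[25.0, 0.0, 0.0, 0.0, 0.07, -0.01, 0.0]
[25.0, 0.0, 0.0, 0.0, 0.05, -0.01, 0.0]
```

```bash
python3 -m creep '[[25,0,0,0,-0.4,0.1,0],[25,0,0,0,0,0,0],[25,0,0,0,0.1,0,0],[25,0,0,0,0.1,0,0],[25,0,0,0,0.1,0,0],[25,0,0,0,0,0,0],[25,0,0,0,0,0,0],[25,0,0,0,0,0,0]]'
python3 plan.py '[[25,0,0,0,-0.4,0.1,0],[25,0,0,0,0,0,0],[25,0,0,0,0.1,0,0],[25,0,0,0,0.1,0,0],[25,0,0,0,0.1,0,0],[25,0,0,0,0,0,0],[25,0,0,0,0,0,0],[25,0,0,0,0,0,0]]' '[[25,0,0,0,0,0,0],[25,0,0,0,0,0,0],[25,0,0,0,0,0,0],[25,0,0,0,0,0,0],[25,0,0,0,0,0,0],[25,0,0,0,0,0,0],[25,0,0,0,0,0,0]]'
```

```text
time_s: 10.3
tcp_pos: [0.4093, -0.2591, 0.0566]
eef_rot: [-179.8, -0.3, 170.9]
contact_force: [-0.0, 0.4, -7.9]
gripper_width: 0.0337
gripper_force: 59.9
t 10.35 grip [ 0.4094 -0.259   0.0754] yaw -9.11 roll -0.24 pitch 0.26 F [ 1.  -0.2 -8.5] Fg 60
scene lean -0.001 [-0.3  0.3] area 0.87 
top lean -0.006 [-0.   0.2] area 0.90 
innov 0.0116
EST lean 0.0011 rate -0.014 bias -0.0068 roll -0.004 rad
roll deg/row [0.1, 0.05, 0.03, 0.02, 0.01, 0.01, 0.01]
pred lean [0.0, -0.0, -0.0, -0.0, 0.0, 0.0, 0.0] roll [-0.002, -0.002, -0.001, -0.001, -0.001, -0.0, -0.0]
[25.0, 0.0, 0.0, 0.0, 0.1, -0.02, 0.0]
[25.0, 0.0, 0.0, 0.0, 0.05, -0.01, 0.0]
[25.0, 0.0, 0.0, 0.0, 0.03, -0.0, 0.0]
[25.0, 0.0, 0.0, 0.0, 0.02, -0.0, 0.0]
[25.0, 0.0, 0.0, 0.0, 0.01, -0.0, 0.0]
[25.0, 0.0, 0.0, 0.0, 0.01, -0.0, 0.0]
[25.0, 0.0, 0.0, 0.0, 0.01, -0.0, 0.0]
```

```bash
python3 -m creep '[[25,0,0,0,0.1,-0.1,0],[25,0,0,0,0,-0.1,0],[25,0,0,0,0,0,0],[25,0,0,0,0,0,0],[25,0,0,0,0,0,0],[25,0,0,0,0,0,0],[25,0,0,0,0,0,0]]'
python3 plan.py '[[25,0,0,0,0.1,-0.1,0],[25,0,0,0,0,-0.1,0],[25,0,0,0,0,0,0],[25,0,0,0,0,0,0],[25,0,0,0,0,0,0],[25,0,0,0,0,0,0],[25,0,0,0,0,0,0]]' '[[25,0,0,0,0,0,0],[25,0,0,0,0,0,0],[25,0,0,0,0,0,0],[25,0,0,0,0,0,0],[25,0,0,0,0,0,0],[25,0,0,0,0,0,0],[25,0,0,0,0,0,0]]'
```

```text
time_s: 10.98
tcp_pos: [0.4093, -0.2591, 0.0566]
eef_rot: [-179.9, -0.1, 170.9]
contact_force: [-0.4, 0.1, -8.7]
gripper_width: 0.034
gripper_force: 59.9
t 11.03 grip [ 0.4093 -0.259   0.0754] yaw -9.10 roll -0.12 pitch 0.08 F [-1.   0.6 -8.8] Fg 60
scene lean -0.004 [-0.1  0.2] area 0.87 
top lean -0.006 [-0.   0.3] area 0.89 
innov 0.0055
EST lean 0.0011 rate -0.006 bias -0.0071 roll -0.002 rad
roll deg/row [0.02, 0.03, 0.02, 0.02, 0.01, 0.01, 0.01]
pred lean [0.001, 0.0, 0.0, 0.0, 0.0, 0.0, 0.0] roll [-0.002, -0.001, -0.001, -0.001, -0.0, -0.0, -0.0]
[25.0, 0.0, 0.0, 0.0, 0.02, -0.0, 0.0]
[25.0, 0.0, 0.0, 0.0, 0.02, -0.0, 0.0]
[25.0, 0.0, 0.0, 0.0, 0.02, -0.0, 0.0]
[25.0, 0.0, 0.0, 0.0, 0.02, -0.0, 0.0]
[25.0, 0.0, 0.0, 0.0, 0.01, -0.0, 0.0]
[25.0, 0.0, 0.0, 0.0, 0.01, -0.0, 0.0]
[25.0, 0.0, 0.0, 0.0, 0.01, -0.0, 0.0]
```

Very stable; two more 8-row holds to be safely past four seconds.

```bash
python3 -m creep '[[25,0,0,0,0,0,0],[25,0,0,0,0,0,0],[25,0,0,0,0.1,0,0],[25,0,0,0,0,0,0],[25,0,0,0,0,0,0],[25,0,0,0,0,0,0],[25,0,0,0,0,0,0],[25,0,0,0,0,0,0]]'
python3 plan.py '[[25,0,0,0,0,0,0],[25,0,0,0,0,0,0],[25,0,0,0,0.1,0,0],[25,0,0,0,0,0,0],[25,0,0,0,0,0,0],[25,0,0,0,0,0,0],[25,0,0,0,0,0,0],[25,0,0,0,0,0,0]]' '[[25,0,0,0,0,0,0],[25,0,0,0,0,0,0],[25,0,0,0,0,0,0],[25,0,0,0,0,0,0],[25,0,0,0,0,0,0],[25,0,0,0,0,0,0],[25,0,0,0,0,0,0]]'
```

```text
time_s: 11.75
tcp_pos: [0.4093, -0.2591, 0.0566]
eef_rot: [-180.0, -0.1, 170.9]
contact_force: [0.3, 0.4, -8.8]
gripper_width: 0.0335
gripper_force: 59.9
t 11.80 grip [ 0.4093 -0.2591  0.0754] yaw -9.10 roll -0.02 pitch 0.10 F [ 0.6 -0.4 -9.2] Fg 60
scene lean 0.001 [-0.1  0.2] area 0.88 
top lean 0.000 [-0.   0.4] area 0.90 
innov 0.0078
EST lean 0.0082 rate 0.010 bias -0.0074 roll -0.000 rad
roll deg/row [-0.43, 0.0, 0.11, 0.1, 0.07, 0.05, 0.03]
pred lean [0.008, 0.005, 0.002, 0.001, 0.0, 0.0, 0.0] roll [-0.008, -0.008, -0.006, -0.004, -0.003, -0.002, -0.001]
[25.0, 0.0, 0.0, 0.0, -0.42, 0.07, 0.0]
[25.0, 0.0, 0.0, 0.0, 0.0, -0.0, 0.0]
[25.0, 0.0, 0.0, 0.0, 0.11, -0.02, 0.0]
[25.0, 0.0, 0.0, 0.0, 0.1, -0.02, 0.0]
[25.0, 0.0, 0.0, 0.0, 0.07, -0.01, 0.0]
[25.0, 0.0, 0.0, 0.0, 0.05, -0.01, 0.0]
[25.0, 0.0, 0.0, 0.0, 0.03, -0.0, 0.0]
```

```bash
python3 -m creep '[[25,0,0,0,-0.4,0.1,0],[25,0,0,0,0,0,0],[25,0,0,0,0.1,0,0],[25,0,0,0,0.1,0,0],[25,0,0,0,0.1,0,0],[25,0,0,0,0,0,0],[25,0,0,0,0,0,0]]'
python3 plan.py '[[25,0,0,0,-0.4,0.1,0],[25,0,0,0,0,0,0],[25,0,0,0,0.1,0,0],[25,0,0,0,0.1,0,0],[25,0,0,0,0.1,0,0],[25,0,0,0,0,0,0],[25,0,0,0,0,0,0]]' '[[25,0,0,0,0,0,0],[25,0,0,0,0,0,0],[25,0,0,0,0,0,0],[25,0,0,0,0,0,0]]'
python3 - <<'E'
from ov import *
cams=pickle.load(open("cams.pkl","rb"));c=cams["top"]
im=cv2.cvtColor(cv2.imread("pics/top0.png"),cv2.COLOR_BGR2RGB).astype(int);mn=im.min(2);vv,uu=np.mgrid[0:420,0:560]
G=[.5208,.1356,.2755];R=[.5022,-.2721,np.radians(-9.25)]
def reg(p,b,z,th,nm,inb=None):
    h=proj(c,tf(p,b)).astype(np.float32);w=np.zeros((420,560),np.uint8);cv2.fillConvexPoly(w,np.int32(cv2.convexHull(h)+.5),1);w=cv2.dilate(w,np.ones((5,5)))
    m=(w>0)&(mn>th);P=np.array([atz(c,(u,v),z)[:2] for u,v in zip(uu[m],vv[m])])
    q=(P-p[:2])@np.array([[np.cos(p[2]),-np.sin(p[2])],[np.sin(p[2]),np.cos(p[2])]])*1e3
    wt=(mn[m]-th);k=np.polyfit(q[:,0],q[:,1],1) if np.ptp(q[:,0])>40 else [0]
    print(nm,len(q),"local centre",np.average(q,axis=0,weights=wt).round(1),"x range",q[:,0].min().round(1),q[:,0].max().round(1),"slope deg",np.degrees(k[0]).round(2))
for nm,p in(("G",G),("R",R)):
    for i,b in enumerate(ST):reg(p,b,.02,165 if nm=="G" else 130,nm+str(i))
reg(G,GB[0],.189,165,"prong+");reg(G,GB[1],.189,165,"prong-")
E
```

```text
time_s: 12.43
tcp_pos: [0.4093, -0.2591, 0.0566]
eef_rot: [-179.9, -0.2, 170.9]
contact_force: [-0.4, -0.0, -9.0]
gripper_width: 0.0335
gripper_force: 59.9
t 12.48 grip [ 0.4094 -0.2591  0.0754] yaw -9.11 roll -0.13 pitch 0.18 F [ 0.4 -0.  -8.5] Fg 60
scene lean 0.003 [-0.2  0.3] area 0.87 
top lean 0.000 [-0.   0.3] area 0.89 
innov 0.0085
EST lean 0.0087 rate 0.005 bias -0.0077 roll -0.002 rad
roll deg/row [-0.39, 0.03, 0.13, 0.11]
pred lean [0.008, 0.005, 0.002, 0.001] roll [-0.009, -0.009, -0.006, -0.004]
[25.0, 0.0, 0.0, 0.0, -0.38, 0.06, 0.0]
[25.0, 0.0, 0.0, 0.0, 0.03, -0.0, 0.0]
[25.0, 0.0, 0.0, 0.0, 0.12, -0.02, 0.0]
[25.0, 0.0, 0.0, 0.0, 0.11, -0.02, 0.0]
G0 42 local centre [140.6  69.1] x range 99.5 178.6 slope deg -0.56
G1 31 local centre [138.7 -66.1] x range 101.2 197.3 slope deg 2.33
G2 58 local centre [1.967e+02 1.000e-01] x range 178.0 212.8 slope deg 0.0
R0 45 local centre [141.3  67.3] x range 101.1 182.8 slope deg 0.89
R1 44 local centre [139.7 -68.3] x range 101.9 179.4 slope deg -2.57
R2 17 local centre [195.2  58.7] x range 180.2 203.5 slope deg 0.0
prong+ 64 local centre [170.3  30.8] x range 105.6 216.4 slope deg 0.75
prong- 62 local centre [165.5 -29.6] x range 105.9 215.8 slope deg 0.56
```

```bash
python3 - <<'E'
from h import *;import pickle
cams=pickle.load(open("cams.pkl","rb"))
print("jar",tri(cams["top"],(268,164),cams["scene"],(242,269)));print(atz(cams["top"],(269,162),.075),"spool",atz(cams["top"],(156,260),.07))
E
python3 -m creep '[[25,0,0.05,0,-0.5,0.1,0.1],[25,0,0.1,0,-0.3,0,0.2],[25,0,0.15,0,-0.3,0,0.3]]'
python3 plan.py '[[25,0,0.05,0,-0.5,0.1,0.1],[25,0,0.1,0,-0.3,0,0.2],[25,0,0.15,0,-0.3,0,0.3]]' '[[25,0,0.2,0,0,0,0.4],[25,0,0.25,0,0,0,0.5],[25,0,0.3,0,0,0,0.5],[25,0,0.35,0,0,0,0.6],[25,0,0.4,0,0,0,0.7]]'
```

```text
jar (array([ 0.71524384, -0.02335021,  0.06291273]), [0.8, 0.8])
[ 0.71986391 -0.0281749   0.075     ] spool [0.36150348 0.39775635 0.07      ]
time_s: 12.78
tcp_pos: [0.4092, -0.2514, 0.0565]
eef_rot: [-178.7, -0.1, 171.5]
contact_force: [0.4, 0.5, -8.9]
gripper_width: 0.0337
gripper_force: 59.9
t 12.83 grip [ 0.4091 -0.2504  0.0753] yaw -8.46 roll -1.27 pitch 0.12 F [-1.   1.5 -8.9] Fg 60
scene lean 0.021 [-0.2  0.3] area 0.88 
top lean 0.007 [-0.   0.4] area 0.89 
innov 0.0076
EST lean 0.0047 rate -0.192 bias -0.0080 roll -0.022 rad
roll deg/row [-0.74, -0.03, 0.39, 0.77, 1.07]
pred lean [0.007, 0.006, 0.005, 0.008, 0.019] roll [-0.035, -0.035, -0.029, -0.015, 0.004]
[25.0, 0.0, 0.2, 0.0, -0.73, 0.11, 0.4]
[25.0, 0.0, 0.25, 0.0, -0.03, 0.0, 0.5]
[25.0, 0.0, 0.3, 0.0, 0.38, -0.05, 0.5]
[25.0, 0.0, 0.35, 0.0, 0.77, -0.1, 0.6]
[25.0, 0.0, 0.4, 0.0, 1.06, -0.12, 0.7]
```

```bash
python3 -m creep '[[25,0,0.1,0,-0.7,0.1,0.2],[25,0,0.2,0,0,0,0.3],[25,0,0.2,0,0.5,0,0.3],[25,0,0.1,0,0.8,-0.1,0.2]]'
python3 plan.py '[[25,0,0.1,0,-0.7,0.1,0.2],[25,0,0.2,0,0,0,0.3],[25,0,0.2,0,0.5,0,0.3],[25,0,0.1,0,0.8,-0.1,0.2]]' '[[25,0,0.1,0,0,0,0.2],[25,0,0.3,0,0,0,0.5],[25,0,0.4,0,0,0,0.7],[25,0,0.5,0,0,0,0.9],[25,0,0.5,0,0,0,0.9],[25,0,0.4,0,0,0,0.7],[25,0,0.3,0,0,0,0.5],[25,0,0.1,0,0,0,0.2]]'
```

```text
time_s: 13.22
tcp_pos: [0.4091, -0.2355, 0.0565]
eef_rot: [-179.4, -0.2, 172.6]
contact_force: [0.3, 0.5, -8.0]
gripper_width: 0.0336
gripper_force: 59.9
t 13.27 grip [ 0.4095 -0.2353  0.0754] yaw -7.40 roll -0.50 pitch 0.18 F [ 0.1 -0.3 -8.2] Fg 60
scene lean -0.027 [-0.3  0.3] area 0.89 
top lean -0.037 [-0.   0.2] area 0.90 
innov 0.0028
EST lean -0.0378 rate -0.168 bias -0.0081 roll -0.010 rad
roll deg/row [0.74, -0.54, -0.5, 0.05, 0.59, 0.85, 0.8, 0.44]
pred lean [-0.041, -0.022, -0.007, 0.005, 0.012, 0.012, 0.01, 0.003] roll [0.003, -0.007, -0.015, -0.015, -0.004, 0.01, 0.025, 0.032]
[25.0, 0.0, 0.1, 0.0, 0.73, -0.09, 0.2]
[25.0, 0.0, 0.3, 0.0, -0.54, 0.07, 0.5]
[25.0, 0.0, 0.4, 0.0, -0.49, 0.06, 0.7]
[25.0, 0.0, 0.5, 0.0, 0.05, -0.01, 0.9]
[25.0, 0.0, 0.5, 0.0, 0.59, -0.05, 0.9]
[25.0, 0.0, 0.4, 0.0, 0.84, -0.06, 0.7]
[25.0, 0.0, 0.3, 0.0, 0.8, -0.05, 0.5]
[25.0, 0.0, 0.1, 0.0, 0.44, -0.02, 0.2]
```

```bash
python3 -m creep '[[25,0,0.1,0,0.8,-0.1,0.2],[25,0,0.3,0,-0.5,0,0.5],[25,0,0.4,0,-0.5,0,0.7],[25,0,0.5,0,0.1,0,0.9],[25,0,0.5,0,0.6,0,0.9],[25,0,0.4,0,0.8,-0.1,0.7],[25,0,0.3,0,0.8,-0.1,0.5],[25,0,0.1,0,0.4,0,0.2]]'
python3 plan.py '[[25,0,0.1,0,0.8,-0.1,0.2],[25,0,0.3,0,-0.5,0,0.5],[25,0,0.4,0,-0.5,0,0.7],[25,0,0.5,0,0.1,0,0.9],[25,0,0.5,0,0.6,0,0.9],[25,0,0.4,0,0.8,-0.1,0.7],[25,0,0.3,0,0.8,-0.1,0.5],[25,0,0.1,0,0.4,0,0.2]]' '[[25,0,0.1,0,0,0,0.2],[25,0,0.3,0,0,0,0.5],[25,0,0.4,0,0,0,0.7],[25,0,0.5,0,0,0,0.9],[25,0,0.5,0,0,0,0.9],[25,0,0.4,0,0,0,0.7],[25,0,0.3,0,0,0,0.5],[25,0,0.1,0,0,0,0.2]]'
```

```text
time_s: 13.98
tcp_pos: [0.4096, -0.1706, 0.0568]
eef_rot: [178.0, -0.0, 177.2]
contact_force: [0.0, 0.3, -8.6]
gripper_width: 0.0339
gripper_force: 59.9
t 14.03 grip [ 0.4098 -0.1715  0.0756] yaw -2.84 roll 1.97 pitch 0.01 F [ 0.2  0.6 -8.5] Fg 60
scene lean 0.001 [-0.  0.] area 0.90 
top lean 0.001 [-0.   0.4] area 0.91 
innov -0.0022
EST lean 0.0047 rate -0.014 bias -0.0080 roll 0.034 rad
roll deg/row [-2.0, -2.0, -0.62, 0.51, 1.03, 1.15, 0.99, 0.55]
pred lean [0.013, 0.021, 0.018, 0.015, 0.015, 0.012, 0.01, 0.003] roll [-0.001, -0.036, -0.046, -0.038, -0.02, 0.0, 0.018, 0.027]
[25.0, 0.0, 0.1, 0.0, -2.0, 0.1, 0.2]
[25.0, 0.0, 0.3, 0.0, -2.0, 0.09, 0.5]
[25.0, 0.0, 0.4, 0.0, -0.62, 0.02, 0.7]
[25.0, 0.0, 0.5, 0.0, 0.51, -0.01, 0.9]
[25.0, 0.0, 0.5, 0.0, 1.03, -0.01, 0.9]
[25.0, 0.0, 0.4, 0.0, 1.15, 0.01, 0.7]
[25.0, 0.0, 0.3, 0.0, 0.99, 0.02, 0.5]
[25.0, 0.0, 0.1, 0.0, 0.55, 0.01, 0.2]
```

Model tracks perfectly. Next hop.

```bash
python3 -m creep '[[25,0,0.1,0,-2,0.1,0.2],[25,0,0.3,0,-2,0.1,0.5],[25,0,0.4,0,-0.6,0,0.7],[25,0,0.5,0,0.5,0,0.9],[25,0,0.5,0,1,0,0.9],[25,0,0.4,0,1.2,0,0.7],[25,0,0.3,0,1,0,0.5],[25,0,0.1,0,0.5,0,0.2]]'
python3 plan.py '[[25,0,0.1,0,-2,0.1,0.2],[25,0,0.3,0,-2,0.1,0.5],[25,0,0.4,0,-0.6,0,0.7],[25,0,0.5,0,0.5,0,0.9],[25,0,0.5,0,1,0,0.9],[25,0,0.4,0,1.2,0,0.7],[25,0,0.3,0,1,0,0.5],[25,0,0.1,0,0.5,0,0.2]]' '[[25,0,0.1,0,0,0,0.2],[25,0,0.3,0,0,0,0.5],[25,0,0.4,0,0,0,0.7],[25,0,0.5,0,0,0,0.9],[25,0,0.5,0,0,0,0.9],[25,0,0.4,0,0,0,0.7],[25,0,0.3,0,0,0,0.5],[25,0,0.1,0,0,0,0.2]]'
```

```text
time_s: 14.75
tcp_pos: [0.4098, -0.1057, 0.0568]
eef_rot: [178.4, 0.0, -178.2]
contact_force: [0.2, 0.2, -7.5]
gripper_width: 0.0339
gripper_force: 59.9
t 14.80 grip [ 0.4099 -0.1064  0.0756] yaw 1.75 roll 1.59 pitch -0.04 F [-0.7  0.2 -8.2] Fg 60
scene lean -0.008 [ 0.1 -0.2] area 0.94 
top lean -0.001 [0.  0.2] area 0.91 
innov 0.0020
EST lean -0.0025 rate -0.036 bias -0.0081 roll 0.027 rad
roll deg/row [-2.0, -1.47, -0.27, 0.46, 0.9, 1.04, 0.92, 0.51]
pred lean [0.003, 0.009, 0.009, 0.01, 0.013, 0.011, 0.01, 0.003] roll [-0.008, -0.033, -0.038, -0.03, -0.014, 0.004, 0.02, 0.029]
[25.0, 0.0, 0.1, 0.0, -2.0, -0.06, 0.2]
[25.0, 0.0, 0.3, 0.0, -1.47, -0.05, 0.5]
[25.0, 0.0, 0.4, 0.0, -0.27, -0.01, 0.7]
[25.0, 0.0, 0.5, 0.0, 0.46, 0.03, 0.9]
[25.0, 0.0, 0.5, 0.0, 0.9, 0.06, 0.9]
[25.0, 0.0, 0.4, 0.0, 1.04, 0.09, 0.7]
[25.0, 0.0, 0.3, 0.0, 0.91, 0.09, 0.5]
[25.0, 0.0, 0.1, 0.0, 0.5, 0.05, 0.2]
```

```bash
python3 -m creep '[[25,0,0.1,0,-2,0,0.2],[25,0,0.3,0,-1.5,0,0.5],[25,0,0.4,0,-0.3,0,0.7],[25,0,0.5,0,0.5,0,0.9],[25,0,0.5,0,0.9,0,0.9],[25,0,0.4,0,1,0.1,0.7],[25,0,0.3,0,0.9,0.1,0.5],[25,0,0.1,0,0.5,0,0.2]]'
python3 plan.py '[[25,0,0.1,0,-2,0,0.2],[25,0,0.3,0,-1.5,0,0.5],[25,0,0.4,0,-0.3,0,0.7],[25,0,0.5,0,0.5,0,0.9],[25,0,0.5,0,0.9,0,0.9],[25,0,0.4,0,1,0.1,0.7],[25,0,0.3,0,0.9,0.1,0.5],[25,0,0.1,0,0.5,0,0.2]]' '[[25,0,0.1,0,0,0,0.2],[25,0,0.3,0,0,0,0.5],[25,0,0.4,0,0,0,0.7],[25,0,0.6,0,0,0,1],[25,0,0.6,0,0,0,1],[25,0,0.4,0,0,0,0.7],[25,0,0.3,0,0,0,0.5],[25,0,0.1,0,0,0,0.2]]'
```

```text
time_s: 15.52
tcp_pos: [0.4099, -0.0404, 0.0568]
eef_rot: [178.4, 0.0, -173.6]
contact_force: [0.8, -0.8, -7.9]
gripper_width: 0.0333
gripper_force: 59.9
t 15.57 grip [ 0.4099 -0.0413  0.0756] yaw 6.35 roll 1.60 pitch -0.05 F [ 0.6  0.2 -8.3] Fg 60
scene lean -0.002 [ 0.1 -0.2] area 0.95 
top lean 0.010 [0.  0.1] area 0.93 
innov 0.0141
EST lean 0.0060 rate -0.026 bias -0.0085 roll 0.028 rad
roll deg/row [-2.0, -2.0, -0.62, 0.59, 1.24, 1.31, 1.04, 0.54]
pred lean [0.013, 0.019, 0.013, 0.016, 0.02, 0.013, 0.009, 0.002] roll [-0.007, -0.042, -0.053, -0.043, -0.021, 0.002, 0.02, 0.029]
[25.0, 0.0, 0.1, 0.0, -1.99, -0.22, 0.2]
[25.0, 0.0, 0.3, 0.0, -1.99, -0.23, 0.5]
[25.0, 0.0, 0.4, 0.0, -0.62, -0.08, 0.7]
[25.0, 0.0, 0.6, 0.0, 0.58, 0.08, 1.0]
[25.0, 0.0, 0.6, 0.0, 1.23, 0.19, 1.0]
[25.0, 0.0, 0.4, 0.0, 1.29, 0.22, 0.7]
[25.0, 0.0, 0.3, 0.0, 1.02, 0.19, 0.5]
[25.0, 0.0, 0.1, 0.0, 0.53, 0.1, 0.2]
```

```bash
python3 -m creep '[[25,0,0.1,0,-2,-0.2,0.2],[25,0,0.3,0,-2,-0.2,0.5],[25,0,0.4,0,-0.6,-0.1,0.7],[25,0,0.6,0,0.6,0.1,1],[25,0,0.6,0,1.2,0.2,1],[25,0,0.4,0,1.3,0.2,0.7],[25,0,0.3,0,1,0.2,0.5],[25,0,0.1,0,0.5,0.1,0.2]]'
python3 plan.py '[[25,0,0.1,0,-2,-0.2,0.2],[25,0,0.3,0,-2,-0.2,0.5],[25,0,0.4,0,-0.6,-0.1,0.7],[25,0,0.6,0,0.6,0.1,1],[25,0,0.6,0,1.2,0.2,1],[25,0,0.4,0,1.3,0.2,0.7],[25,0,0.3,0,1,0.2,0.5],[25,0,0.1,0,0.5,0.1,0.2]]' '[[25,0,0.1,0,0,0,0.2],[25,0,0.3,0,0,0,0.5],[25,0,0.4,0,0,0,0.6],[25,0,0.6,0,0,0,0.9],[25,0,0.6,0,0,0,0.9],[25,0,0.4,0,0,0,0.6],[25,0,0.3,0,0,0,0.5],[25,0,0.1,0,0,0,0.2]]'
```

```text
time_s: 16.28
tcp_pos: [0.4096, 0.0289, 0.0567]
eef_rot: [178.4, -0.0, -168.9]
contact_force: [-0.3, -0.1, -8.5]
gripper_width: 0.0336
gripper_force: 59.9
t 16.33 grip [0.4098 0.0282 0.0754] yaw 11.11 roll 1.58 pitch 0.03 F [ 0.6 -0.7 -8.3] Fg 60
scene lean -0.009 [ 0.1 -0.2] area 0.98 
top lean -0.001 [0.  0.1] area 0.92 
innov 0.0048
EST lean -0.0021 rate -0.031 bias -0.0086 roll 0.028 rad
roll deg/row [-2.0, -1.65, -0.4, 0.5, 1.09, 1.18, 0.95, 0.48]
pred lean [0.004, 0.01, 0.006, 0.012, 0.018, 0.012, 0.009, 0.002] roll [-0.007, -0.036, -0.043, -0.034, -0.015, 0.005, 0.022, 0.031]
[25.0, 0.0, 0.1, 0.0, -1.96, -0.39, 0.2]
[25.0, 0.0, 0.3, 0.0, -1.62, -0.32, 0.5]
[25.0, 0.0, 0.4, 0.0, -0.39, -0.08, 0.6]
[25.0, 0.0, 0.6, 0.0, 0.49, 0.11, 0.9]
[25.0, 0.0, 0.6, 0.0, 1.06, 0.25, 0.9]
[25.0, 0.0, 0.4, 0.0, 1.14, 0.29, 0.6]
[25.0, 0.0, 0.3, 0.0, 0.92, 0.24, 0.5]
[25.0, 0.0, 0.1, 0.0, 0.47, 0.13, 0.2]
```

```bash
python3 -m creep '[[25,0,0.1,0,-2,-0.4,0.2],[25,0,0.3,0,-1.6,-0.3,0.5],[25,0,0.4,0,-0.4,-0.1,0.6],[25,0,0.6,0,0.5,0.1,0.9],[25,0,0.6,0,1.1,0.3,0.9],[25,0,0.4,0,1.1,0.3,0.6],[25,0,0.3,0,0.9,0.2,0.5],[25,0,0.1,0,0.5,0.1,0.2]]'
python3 plan.py '[[25,0,0.1,0,-2,-0.4,0.2],[25,0,0.3,0,-1.6,-0.3,0.5],[25,0,0.4,0,-0.4,-0.1,0.6],[25,0,0.6,0,0.5,0.1,0.9],[25,0,0.6,0,1.1,0.3,0.9],[25,0,0.4,0,1.1,0.3,0.6],[25,0,0.3,0,0.9,0.2,0.5],[25,0,0.1,0,0.5,0.1,0.2]]' '[[25,0,0,0,0,0,0.2],[25,0,0.1,0,0,0,0.2],[25,0,0.1,0,0,0,0.1],[25,0,0.1,0,0,0,0],[25,0,0,0,0,0,0]]'
```

```text
time_s: 17.05
tcp_pos: [0.4098, 0.0996, 0.0567]
eef_rot: [178.2, 0.0, -164.4]
contact_force: [0.9, 0.1, -9.1]
gripper_width: 0.034
gripper_force: 59.9
t 17.10 grip [0.4098 0.0987 0.0754] yaw 15.54 roll 1.76 pitch -0.02 F [ 0.3  0.5 -9.3] Fg 60
scene lean -0.019 [ 0.1 -0.3] area 1.00 
top lean -0.012 [0.  0.1] area 0.90 
innov -0.0056
EST lean -0.0120 rate -0.037 bias -0.0085 roll 0.031 rad
roll deg/row [-0.45, -0.4, -0.17, -0.0, -0.02]
pred lean [-0.011, -0.003, 0.002, 0.004, 0.0] roll [0.023, 0.016, 0.013, 0.013, 0.012]
[25.0, 0.0, 0.0, 0.0, -0.43, -0.12, 0.2]
[25.0, 0.0, 0.1, 0.0, -0.39, -0.11, 0.2]
[25.0, 0.0, 0.1, 0.0, -0.17, -0.05, 0.1]
[25.0, 0.0, 0.1, 0.0, -0.0, -0.0, 0.0]
[25.0, 0.0, 0.0, 0.0, -0.02, -0.01, 0.0]
```

```bash
python3 -m creep '[[25,0,0,0,-0.5,-0.1,0.2],[25,0,0.08,0,-0.4,-0.1,0.2],[25,0,0.1,0,-0.2,-0.1,0],[25,0,0.05,0,0,0,0]]'
python3 plan.py '[[25,0,0,0,-0.5,-0.1,0.2],[25,0,0.08,0,-0.4,-0.1,0.2],[25,0,0.1,0,-0.2,-0.1,0],[25,0,0.05,0,0,0,0]]' '[[25,0,0,0,0,0,0],[25,0,0,0,0,0,0],[25,0,0,0,0,0,0],[25,0,0,0,0,0,0],[25,0,0,0,0,0,0]]'
```

```text
time_s: 17.48
tcp_pos: [0.4092, 0.1043, 0.0565]
eef_rot: [179.5, -0.0, -164.1]
contact_force: [-0.7, -0.8, -8.5]
gripper_width: 0.0336
gripper_force: 59.9
t 17.53 grip [0.4093 0.1044 0.0754] yaw 15.94 roll 0.51 pitch 0.01 F [-0.5  0.4 -8.3] Fg 60
scene lean -0.022 [ 0.1 -0.2] area 1.00 
top lean -0.016 [0.  0.2] area 0.89 
innov -0.0062
EST lean -0.0133 rate -0.037 bias -0.0083 roll 0.010 rad
roll deg/row [0.57, -0.1, -0.26, -0.23, -0.16]
pred lean [-0.014, -0.009, -0.004, -0.001, -0.0] roll [0.02, 0.018, 0.013, 0.009, 0.007]
[25.0, 0.0, 0.0, 0.0, 0.54, 0.16, 0.0]
[25.0, 0.0, 0.0, 0.0, -0.1, -0.03, 0.0]
[25.0, 0.0, 0.0, 0.0, -0.25, -0.07, 0.0]
[25.0, 0.0, 0.0, 0.0, -0.22, -0.06, 0.0]
[25.0, 0.0, 0.0, 0.0, -0.15, -0.04, 0.0]
```

```bash
python3 -m creep '[[25,0,0,0,0.6,0.2,0],[25,0,0,0,-0.1,0,0],[25,0,0,0,-0.2,-0.1,0],[25,0,0,0,-0.2,-0.1,0],[25,0,0,0,-0.1,0,0]]'
python3 plan.py '[[25,0,0,0,0.6,0.2,0],[25,0,0,0,-0.1,0,0],[25,0,0,0,-0.2,-0.1,0],[25,0,0,0,-0.2,-0.1,0],[25,0,0,0,-0.1,0,0]]' '[[25,0.2,0.06,0,0,0,0],[25,0.4,0.11,0,0,0,0],[25,0.4,0.11,0,0,0,0],[25,0.4,0.11,0,0,0,0],[25,0.2,0.06,0,0,0,0]]'
python3 - <<'E'
from ov import *
G=[.5205,.1366,np.radians(15.85)]
from lean import pose
s=r.get_state();g,F,yaw,phi=pose(s);p=[*(g[:2]-.0194*F[:2,0]),yaw];dz=(g[2]-.0454)*1e3
c=capture("top");cv2.imwrite("pics/top2.png",c["frame"][:,:,::-1])
x0,y0,w,h,f=180,140,110,85,7
a=tile("pics/top2.png",x0,y0,w,h,f)
draw(a,c,G,ST+GB,x0,y0,f,(0,0,255))
up=lambda B:[[(x,y,z+dz) for x,y,z in b] for b in B]
draw(a,c,p,up(ID+[box(95,185,-55,55,8,16)]),x0,y0,f,(255,0,0))
cv2.imwrite("pics/o2.png",a)
E
```

```text
time_s: 18.0
tcp_pos: [0.4092, 0.104, 0.0566]
eef_rot: [179.5, -0.0, -164.1]
contact_force: [0.1, -0.5, -8.5]
gripper_width: 0.0335
gripper_force: 59.9
t 18.05 grip [0.4093 0.1039 0.0753] yaw 15.90 roll 0.50 pitch 0.03 F [ 0.2  0.6 -7.7] Fg 60
scene lean -0.025 [ 0.1 -0.3] area 1.00 
top lean -0.012 [0.  0.1] area 0.90 
innov -0.0146
EST lean -0.0069 rate 0.017 bias -0.0079 roll 0.009 rad
roll deg/row [0.06, -0.11, -0.13, -0.11, -0.07]
pred lean [-0.005, -0.003, -0.001, -0.001, -0.0] roll [0.01, 0.008, 0.006, 0.004, 0.003]
[25.0, 0.2, 0.06, 0.0, 0.06, 0.02, 0.0]
[25.0, 0.4, 0.11, 0.0, -0.1, -0.03, 0.0]
[25.0, 0.4, 0.11, 0.0, -0.13, -0.04, 0.0]
[25.0, 0.4, 0.11, 0.0, -0.11, -0.03, 0.0]
[25.0, 0.2, 0.06, 0.0, -0.07, -0.02, 0.0]
```

View pics/o2.png

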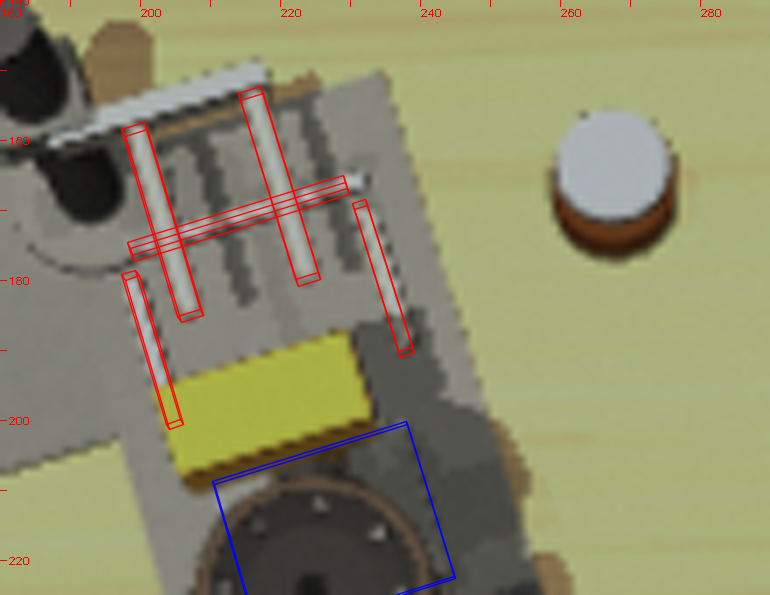

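```bash
python3 -m creep '[[25,0.2,0.06,0,0.1,0,0],[25,0.4,0.12,0,-0.1,0,0],[25,0.5,0.15,0,-0.1,0,0],[25,0.5,0.15,0,-0.1,0,0],[25,0.4,0.12,0,-0.1,0,0],[25,0.2,0.06,0,0,0,0]]'
python3 plan.py '[[25,0.2,0.06,0,0.1,0,0],[25,0.4,0.12,0,-0.1,0,0],[25,0.5,0.15,0,-0.1,0,0],[25,0.5,0.15,0,-0.1,0,0],[25,0.4,0.12,0,-0.1,0,0],[25,0.2,0.06,0,0,0,0]]' '[[25,0.2,0.06,0,0,0,0],[25,0.4,0.11,0,0,0,0],[25,0.5,0.14,0,0,0,0],[25,0.5,0.14,0,0,0,0],[25,0.4,0.11,0,0,0,0],[25,0.2,0.06,0,0,0,0]]'
```

```text
time_s: 18.65
tcp_pos: [0.4665, 0.1216, 0.0565]
eef_rot: [179.8, -0.0, -164.1]
contact_force: [0.1, -0.4, -8.0]
gripper_width: 0.0336
gripper_force: 59.9
t 18.70 grip [0.4666 0.1215 0.0752] yaw 15.91 roll 0.23 pitch 0.05 F [ 2.9  0.4 -7.9] Fg 60
scene lean -0.021 [ 0.1 -0.3] area 1.00 
top lean -0.007 [-0.1 -0.2] area 0.91 
innov -0.0119
EST lean -0.0048 rate 0.002 bias -0.0076 roll 0.004 rad
roll deg/row [0.13, -0.04, -0.08, -0.07, -0.06, -0.03]
pred lean [-0.004, -0.002, -0.001, -0.0, -0.0, 0.0] roll [0.006, 0.006, 0.004, 0.003, 0.002, 0.001]
[25.0, 0.2, 0.06, 0.0, 0.13, 0.04, 0.0]
[25.0, 0.4, 0.11, 0.0, -0.04, -0.01, 0.0]
[25.0, 0.5, 0.14, 0.0, -0.08, -0.02, 0.0]
[25.0, 0.5, 0.14, 0.0, -0.07, -0.02, 0.0]
[25.0, 0.4, 0.11, 0.0, -0.05, -0.02, 0.0]
[25.0, 0.2, 0.06, 0.0, -0.03, -0.01, 0.0]
```

```bash
python3 -m creep '[[25,0.2,0.05,0,0.2,0,0],[25,0.4,0.11,0,0,0,0],[25,0.5,0.14,0,-0.1,0,0],[25,0.5,0.14,0,-0.1,0,0],[25,0.4,0.11,0,0,0,0],[25,0.2,0.06,0,0,0,0]]'
python3 plan.py '[[25,0.2,0.05,0,0.2,0,0],[25,0.4,0.11,0,0,0,0],[25,0.5,0.14,0,-0.1,0,0],[25,0.5,0.14,0,-0.1,0,0],[25,0.4,0.11,0,0,0,0],[25,0.2,0.06,0,0,0,0]]' '[[25,0.1,0.03,0,0,0,0],[25,0.3,0.08,0,0,0,0],[25,0.2,0.06,0,0,0,0],[25,0.1,0.03,0,0,0,0],[25,0,0,0,0,0,0],[25,0,0,0,0,0,0]]'
```

```text
time_s: 19.25
tcp_pos: [0.521, 0.1365, 0.0566]
eef_rot: [179.8, -0.0, -164.1]
contact_force: [0.1, -0.4, -8.3]
gripper_width: 0.034
gripper_force: 59.9
t 19.30 grip [0.5212 0.1366 0.0753] yaw 15.91 roll 0.24 pitch 0.05 F [ 2.8  0.2 -8.1] Fg 60
scene lean -0.014 [ 0.1 -0.3] area 0.99 
top lean 0.001 [-0.3 -0.9] area 0.84 
innov -0.0040
EST lean 0.0029 rate 0.018 bias -0.0076 roll 0.004 rad
roll deg/row [-0.3, -0.06, 0.02, 0.04, 0.03, 0.02]
pred lean [0.004, 0.002, 0.001, 0.0, 0.0, -0.0] roll [-0.001, -0.002, -0.002, -0.001, -0.001, -0.0]
[25.0, 0.1, 0.03, 0.0, -0.29, -0.08, 0.0]
[25.0, 0.3, 0.08, 0.0, -0.06, -0.02, 0.0]
[25.0, 0.2, 0.06, 0.0, 0.02, 0.01, 0.0]
[25.0, 0.1, 0.03, 0.0, 0.03, 0.01, 0.0]
[25.0, 0.0, 0.0, 0.0, 0.03, 0.01, 0.0]
[25.0, 0.0, 0.0, 0.0, 0.01, 0.0, 0.0]
```

```bash
python3 -m creep '[[25,0.1,0.03,0,-0.3,-0.1,0],[25,0.25,0.07,0,0,0,0],[25,0.25,0.07,0,0,0,0],[25,0.1,0.04,0,0,0,0],[25,0,0,0,0,0,0]]'
python3 plan.py '[[25,0.1,0.03,0,-0.3,-0.1,0],[25,0.25,0.07,0,0,0,0],[25,0.25,0.07,0,0,0,0],[25,0.1,0.04,0,0,0,0],[25,0,0,0,0,0,0]]' '[[25,0,0,-0.2,0,0,0],[25,0,0,-0.2,0,0,0],[25,0,0,-0.2,0,0,0],[25,0,0,-0.2,0,0,0],[25,0,0,-0.1,0,0,0]]'
python3 - <<'E'
from ov import *
from lean import pose
G=[.5205,.1366,np.radians(15.85)]
s=r.get_state();g,F,yaw,phi=pose(s);p=[*(g[:2]-.0194*F[:2,0]),yaw];dz=(g[2]-.0454)*1e3
ims=[]
for n,x0,y0,w,h,f in(("top",180,140,60,85,6),("scene",260,205,66,85,6)):
    c=capture(n);cv2.imwrite(f"pics/{n}3.png",c["frame"][:,:,::-1])
    a=tile(f"pics/{n}3.png",x0,y0,w,h,f);draw(a,c,G,ST+GB,x0,y0,f,(0,0,255))
    draw(a,c,p,[[(x,y,z+dz) for x,y,z in box(95,185,-55,55,8,16)]],x0,y0,f,(255,0,0));ims.append(a)
cv2.imwrite("pics/o3.png",np.hstack(ims))
E
```

```text
time_s: 19.77
tcp_pos: [0.5377, 0.1416, 0.0566]
eef_rot: [-179.9, -0.0, -164.1]
contact_force: [0.3, -0.1, -8.6]
gripper_width: 0.0335
gripper_force: 59.9
t 19.82 grip [0.537  0.1414 0.0753] yaw 15.90 roll -0.08 pitch 0.09 F [ 0.1 -0.1 -8.1] Fg 60
scene lean -0.011 [ 0. -0.] area 1.00 
top lean 0.001 [-0.2 -0.8] area 0.79 
innov 0.0018
EST lean 0.0018 rate -0.005 bias -0.0076 roll -0.001 rad
roll deg/row [-0.04, 0.02, 0.03, 0.02, 0.01]
pred lean [0.001, 0.001, 0.0, 0.0, 0.0] roll [-0.002, -0.002, -0.001, -0.001, -0.001]
[25.0, 0.0, 0.0, -0.2, -0.03, -0.01, 0.0]
[25.0, 0.0, 0.0, -0.2, 0.02, 0.0, 0.0]
[25.0, 0.0, 0.0, -0.2, 0.03, 0.01, 0.0]
[25.0, 0.0, 0.0, -0.2, 0.02, 0.01, 0.0]
[25.0, 0.0, 0.0, -0.1, 0.01, 0.0, 0.0]
```

View pics/o3.png

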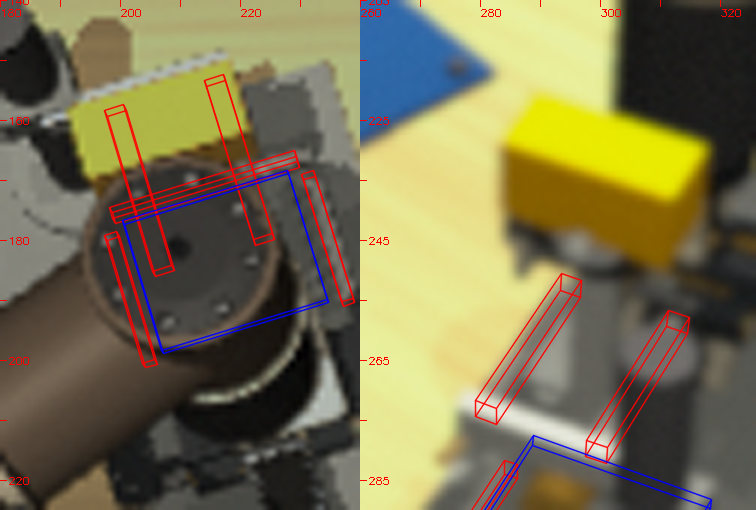

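```bash
python3 -m creep '[[25,0.05,0,-0.1,0,-0.1,0],[25,0,0,-0.2,0,0,0],[25,0,0,-0.2,0,0,0],[25,0,0,-0.2,0,0,0],[25,0,0,-0.15,0,0,0]]'
python3 plan.py '[[25,0.05,0,-0.1,0,-0.1,0],[25,0,0,-0.2,0,0,0],[25,0,0,-0.2,0,0,0],[25,0,0,-0.2,0,0,0],[25,0,0,-0.15,0,0,0]]' '[[25,0,0,-0.1,0,0,0],[25,0,0,-0.06,0,0,0],[25,0,0,-0.06,0,0,0],[25,0,0,-0.06,0,0,0],[25,0,0,-0.06,0,0,0]]'
```

```text
time_s: 20.38
tcp_pos: [0.5376, 0.141, 0.0344]
eef_rot: [-179.9, -0.0, -164.1]
contact_force: [-0.3, -0.0, -8.7]
gripper_width: 0.0336
gripper_force: 59.9
t 20.43 grip [0.5373 0.1408 0.0525] yaw 15.89 roll -0.13 pitch 0.10 F [ 0.6 -0.5 -9.1] Fg 60
scene lean -0.025 [ 0.1 -0.2] area 1.00 
top lean -0.014 [-0.3 -0.9] area 0.81 
innov -0.0099
EST lean -0.0115 rate -0.022 bias -0.0074 roll -0.002 rad
roll deg/row [0.7, 0.03, -0.15, -0.15, -0.1]
pred lean [-0.012, -0.008, -0.003, -0.001, -0.0] roll [0.01, 0.011, 0.008, 0.005, 0.004]
[25.0, 0.0, 0.0, -0.1, 0.67, 0.19, 0.0]
[25.0, 0.0, 0.0, -0.06, 0.03, 0.01, 0.0]
[25.0, 0.0, 0.0, -0.06, -0.14, -0.04, 0.0]
[25.0, 0.0, 0.0, -0.06, -0.14, -0.04, 0.0]
[25.0, 0.0, 0.0, -0.06, -0.1, -0.03, 0.0]
```

```bash
python3 -m creep '[[25,0.04,0.02,-0.08,0.8,0.2,0],[25,0.02,0.02,-0.06,0,0,0],[25,0,0,-0.05,-0.2,-0.1,0],[25,0,0,-0.04,-0.2,-0.1,0],[25,0,0,-0.03,-0.2,0,0]]'
python3 plan.py '[[25,0.04,0.02,-0.08,0.8,0.2,0],[25,0.02,0.02,-0.06,0,0,0],[25,0,0,-0.05,-0.2,-0.1,0],[25,0,0,-0.04,-0.2,-0.1,0],[25,0,0,-0.03,-0.2,0,0]]' '[[25,0,0,-0.04,0,0,0],[25,0,0,-0.04,0,0,0],[25,0,0,-0.04,0,0,0]]'
```

```text
time_s: 20.9
tcp_pos: [0.5394, 0.1421, 0.0287]
eef_rot: [180.0, 0.1, -164.1]
contact_force: [-0.4, 0.2, -8.5]
gripper_width: 0.034
gripper_force: 59.9
t 20.95 grip [0.5393 0.1422 0.0474] yaw 15.91 roll 0.03 pitch -0.04 F [-0.3  0.6 -8.9] Fg 60
scene lean -0.015 [ 0.1 -0.2] area 1.01 
top lean -0.006 [-0.2 -0.7] area 0.82 
innov -0.0052
EST lean -0.0037 rate -0.014 bias -0.0073 roll 0.001 rad
roll deg/row [0.21, -0.01, -0.06]
pred lean [-0.004, -0.003, -0.001] roll [0.005, 0.005, 0.003]
[25.0, 0.0, 0.0, -0.04, 0.21, 0.06, 0.0]
[25.0, 0.0, 0.0, -0.04, -0.01, -0.0, 0.0]
[25.0, 0.0, 0.0, -0.04, -0.06, -0.02, 0.0]
```

```bash
python3 -m creep '[[25,0,0,-0.03,0.1,0,0],[25,0,0,-0.03,0,0,0],[25,0,0,-0.02,-0.1,0,0]]'
python3 -m creep '[[25,0,0,-0.02,0,0,0],[25,0,0,-0.02,0,0,0]]'
python3 - <<'E'
from h import *
for i in range(2):
    s=r.get_state();print(s["tcp_pos"].round(4) if hasattr(s["tcp_pos"],"round") else s["tcp_pos"],s["contact_force"],s["moment"],s["eef_rot"]);capture("top")
E
```

```text
time_s: 21.25
tcp_pos: [0.5395, 0.1422, 0.0268]
eef_rot: [179.9, 0.1, -164.1]
contact_force: [-0.0, -0.2, -8.9]
gripper_width: 0.0338
gripper_force: 59.9
time_s: 21.42
tcp_pos: [0.5396, 0.1422, 0.0266]
eef_rot: [179.9, 0.1, -164.1]
contact_force: [-6.3, -0.1, 8.6]
gripper_width: 0.034
gripper_force: 60.0
[0.5396 0.1422 0.0266] [-6.34282224 -0.1408884   8.62256323] [-0.16306481  2.47574183 -0.05024465] [ 1.79926964e+02  7.42892642e-02 -1.64074749e+02]
[0.5396 0.1422 0.0266] [-5.1644867   1.43165753  2.20841253] [-0.25202584  1.68479144 -0.0504155 ] [ 1.79924694e+02  7.74725809e-02 -1.64078646e+02]
```

```bash
python3 -m creep '[[45,0,0,0.01,0,0,0],[60,0,0,0,0,0,0],[70,0,0,0,0,0,0],[70,0,0,0,0,0,0],[70,0,0,0,0,0,0],[70,0,0,0,0,0,0],[70,0,0,0,0,0,0]]'
python3 plan.py '' '[[25,0,0,0,0,0,0]]' reset=1 | head -3
```

```text
time_s: 22.1
tcp_pos: [0.5396, 0.1422, 0.0261]
eef_rot: [179.9, 0.1, -164.1]
contact_force: [-0.3, -0.5, 0.4]
gripper_width: 0.0689
gripper_force: 0.0
t 22.15 grip [0.5396 0.1422 0.0449] yaw 15.90 roll 0.08 pitch -0.07 F [ 0.3 -0.3 -0.3] Fg 0
scene lean -0.040 [ 0.2 -0.4] area 1.00 
top lean -0.035 [-0.3 -0.8] area 0.82
```

Released; rise straight up, then back away.

```bash
python3 -m creep '[[70,0,0,0.2,0,0,0],[70,0,0,0.4,0,0,0],[70,0,0,0.6,0,0,0],[70,0,0,0.8,0,0,0],[70,0,0,0.9,0,0,0],[70,0,0,0.9,0,0,0],[70,-0.2,0,0.8,0,0,0],[70,-0.5,-0.1,0.6,0,0,0]]'
python3 -m creep '[[70,-0.7,-0.2,0.5,0,0,0],[70,-0.9,-0.2,0.3,0,0,0],[70,-0.9,-0.2,0.2,0,0,0],[70,-0.7,-0.2,0,0,0,0],[70,-0.4,-0.1,0,0,0,0],[70,0,0,0,0,0,0],[70,0,0,0,0,0,0]]'
python3 -m creep '[[70,0,0,0,0,0,0],[70,0,0,0,0,0,0],[70,0,0,0,0,0,0],[70,0,0,0,0,0,0],[70,0,0,0,0,0,0],[70,0,0,0,0,0,0],[70,0,0,0,0,0,0],[70,0,0,0,0,0,0]]'
python3 - <<'E'
from ov import *
from lean import *
G=[.5205,.1366,np.radians(15.85)]
p=[.5396-.0194*np.cos(.2775),.1422-.0194*np.sin(.2775),.2775]
ims=[]
for n,x0,y0,w,h,f in(("top",180,140,66,85,6),("scene",260,215,66,85,6)):
    c=capture(n);cv2.imwrite(f"pics/{n}4.png",c["frame"][:,:,::-1])
    s=dict(tcp_pos=[.5396,.1422,.0266],eef_rot=[179.9,.1,-164.1]);print(n,[np.round(v,3) for v in lean(c,s,-.1)])
    a=tile(f"pics/{n}4.png",x0,y0,w,h,f);draw(a,c,G,ST,x0,y0,f,(0,0,255));draw(a,c,p,ID+[box(95,185,-55,55,8,16)],x0,y0,f,(255,0,0));ims.append(a)
cv2.imwrite("pics/o4.png",np.hstack(ims))
E
```

```text
time_s: 22.87
tcp_pos: [0.5235, 0.1403, 0.159]
eef_rot: [179.9, 0.3, -164.1]
contact_force: [0.6, 0.7, 0.9]
gripper_width: 0.07
gripper_force: 0.0
time_s: 23.45
tcp_pos: [0.4324, 0.1175, 0.1819]
eef_rot: [179.9, 0.2, -164.1]
contact_force: [0.1, 0.5, -1.0]
gripper_width: 0.0697
gripper_force: 0.0
time_s: 24.12
tcp_pos: [0.4321, 0.1172, 0.181]
eef_rot: [179.9, 0.1, -164.1]
contact_force: [-0.2, -0.0, 0.4]
gripper_width: 0.0697
gripper_force: 0.0
top [np.float64(-0.094), array([0.121, 0.352]), np.int32(480), np.float64(505.604)]
scene [np.float64(-0.094), array([-0.11 ,  0.271]), np.int32(670), np.float64(734.776)]
```

View pics/o4.png

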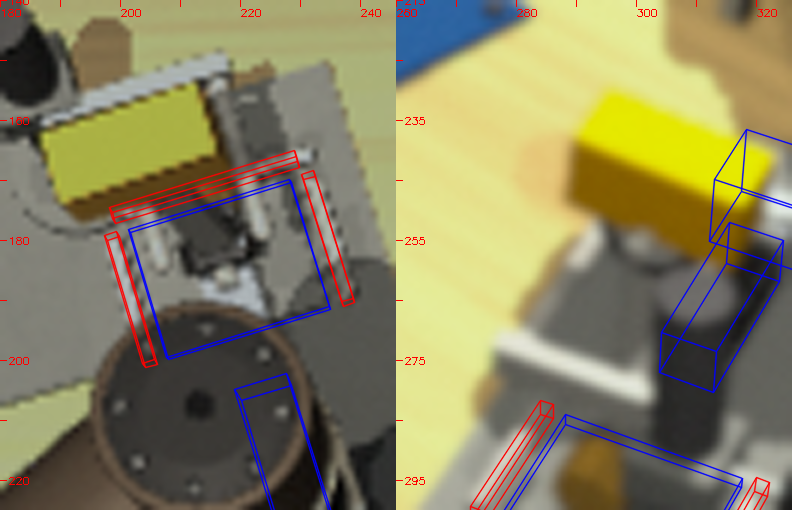

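```bash
python3 -c "
from plant import close_job
print(close_job())"
```

```text
the job is handed in; nothing more can be done
None
```

The idler now stands on the grinder's bed between the locating strips with its arm in the fork, released and handed in after about 24 s. I held it balanced clear of both forks for over four seconds. The arm leans about 0.09 rad on a prong, against the 0.11 you gave for well centred. That suggests the foot sits roughly 2–3 mm off centre.

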